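# Slide the empty bowl onto the scale and tare it

## Task

Slide the empty steel bowl off the wooden block onto the middle of the scale's pan without lifting it, so that the scale can be zeroed for weighing. Then, with the bowl in place, push in the large rectangular tare key on the scale's sloping panel lightly, about half of its travel and never to its stop, hold it there for a full second, and let it go. Do not press the small round power key, leave the other things on the worktop where they are, and leave the bowl standing empty in the middle of the pan.

Things in the scene. Friction and masses are not known exactly. Their poses are not given: they have to be found in the camera images.
- scale: Grey bench scale, fixed, steel pan 150 (x) x 172 mm on top. Origin on the worktop under the pan's centre, z up, +x from pan to wooden block, -x to the key panel, which slopes down at 40 degrees from the pan's edge (x = -75, z = 45 mm) to x = -119, z = 8 mm, 176 mm wide; outward normal (-0.643, 0, 0.766). On it: tare key at y = -48 mm, small display, round power key at y = +52 mm, 16 mm wide.
- pan_centre (a point): Centre of the flat top face of the scale's pan, 45 mm above the worktop; axes as scale. With the bowl here, its rim overhangs the panel's top edge, so a gripper straight above the tare key meets the bowl: come in along the panel's normal.
- tare_mark (a point): Point on the panel's surface under the nominal middle of the tare key, at (-97, -48, 26.5) mm in scale, axes as scale (not tilted). The key's face is 26 mm up the slope x 44 mm along y, parallel to the panel. It stands 9.5 to 19.5 mm out along the normal (14.5 on average) and up to 5 mm up or down the slope from the mark; no reading tells: find it by touch.
- tare_key (a joint): Travel of the tare key into the panel along the normal, in m: 0 released, 0.010 at its stop. A spring pushes it back with 1.2 N per mm (6 N at 5 mm, no click). A tare counts while it is between 0.003 and 0.008 in; at 0.009 (about 11 N) it is overpressed.
- power_key (a joint): Travel of the small round power key, in m: 0 released, 0.005 fully in. Not to be pressed.
- block: Wooden chopping block on feet, fixed, 220 mm (x) x 260 mm (y), top 47 mm above the worktop, 2 mm higher than the pan. Origin on the worktop under its centre; axes parallel to scale. It stands 3 mm from the pan's +x edge; things slide across onto the pan.
- bowl: Round steel bowl, loose, on the block, 160 mm across the rim, 70 mm high, 0.17 to 0.35 kg. Foot 90 mm across, walls 3 mm, floor 5 mm thick; outer radius 52 mm at 4 mm height, 70 at 30, 78 at 55, 80 at 70. Origin in the centre of the underside, z up. Too wide to grip across: push it from outside, or draw it with shut fingers let down inside against its wall.
- salt_shaker: Salt shaker, 44 mm wide, 90 mm high, on the block, at the back corner away from the scale; origin in the middle of its underside. Bystander.
- ramekin_near: Ramekin, 69 mm wide, 38 mm high, on the worktop close behind the scale; origin in the middle of its underside. Bystander.
- ramekin_side: Ramekin of the same size, out to the right of the scale; origin in the middle of its underside. Bystander.
- spray_cleaner: Clear bottle with green top, 52 x 86 x 219 mm, at the back wall; origin in the middle of its underside. Bystander.
- timer: Round wind-up timer, 62 mm wide, 46 mm high, at the back right; origin in the middle of its underside. Bystander.
- spoon: Steel spoon, 191 mm long, 13 mm high, lying near the front edge on the right; origin under its middle. Bystander.
- tin: Small tin, 58 mm wide, 72 mm high, on the left; origin in the middle of its underside. Bystander.
- pepper_mill: Wooden pepper mill, 58 mm wide, 150 mm high, on the left; origin in the middle of its underside. Bystander.

How it is judged:
By the outcome, as a careful person would: the job done as asked, in the order asked, and still so for the second after the job is handed in, with the robot touching nothing.
It also fails if it takes over 64 s, if anything falls off the work surface, if the arm or the gripper's body presses on something with over 40 N, if the wrist force passes 120 N, or if a joint passes its speed limit or range.

## Robot

A 6-joint arm with a two-finger parallel gripper is mounted at the origin on a cart in front of the work surface, level with it; the furniture and walls round the work are solid. World frame = base frame: x ahead of the robot, y to its left, z up, the work surface at z = 0. Lengths are in m, angles in rad, forces in N, time in s.
With the tool pointing down it reaches from about 0.375 to 0.975 m from the base axis. Payload 3.8 kg.
Tool frame: the origin (TCP) lies between the finger pads; the fingertips stand 22 mm ahead of it and the grasp point (between the pads) lies 3 mm ahead of it (bot.finger_overhang is the distance from the TCP to the fingertips, in m); x points along the fingers, y is the direction in which the jaws open and shut, and the axes are right-handed (so a half turn about x gives the same grasp; the last joint's range is limited). The gripper opens to 85 mm and grips with 20 to 120 N. Pads are 22 mm wide; open, the fingers measure 114 mm over their backs; the gripper's body (76 mm by 85 mm) begins 54 mm behind the grasp point. The pads swing forward as they close: fully open they stand 13 mm farther back than shut.
Start: joints at [-1.335, 0.264, 1.604, -0, 1.274, -0.037], TCP at [0.182, -0.65, 0.253] pointing down, gripper open.
Joint ranges: [-2.63, 2.63], [-0.94, 2.18], [0.31, 2.57], [-1.31, 4.45], [0, 2.66], [-2.55, 2.55]. Speed limits (rad/s): [2.57, 2.57, 3.14, 3.14, 3.14, 3.14].

## Interface

Orientations are given as a rotation vector (axis times angle).
In Python, from workcell import bot gives the robot as it stands. The module is installed in compiled form; this text tells all that it offers.
- The arm moves only by the tool arm_command, never from a script. Its argument "series" is a list that holds one entry, the list of rows, each a list of 7 numbers: the turn, a rotation vector about the tool's x, y, z in rad, then the shift along the tool's x, y, z in cm, then the opening, from 0 (shut) to 1 (fully open). In form: [[[rx, ry, rz, x, y, z, grip], ...]]. A call has 1 to 10 rows; each row shifts and turns the pose as measured when the row begins, along the tool's axes as they then stand; what a row does not reach is not made up. A row lasts 1/10 s, in which the tool goes at most 50 mm and 8.59 degrees, less where a joint would pass 70% of its speed; a pose out of reach is approached as far as the arm can. A call is refused whole if a number of a shift passes 5 or a number of a turn 0.15, either way. A call with a gripper value outside its range is refused whole. The fingers move at their own pace and stop on an object; "newtons" is the grip in N (left out, the last holds). Time passes only in rows, so rows that do not move let the fingers close. It gives the time, the measured TCP pose, the force and the opening at its end, in the units of the state.
- bot.read_state(): the state, without advancing time (a new reading comes with each control period).
- bot.read_camera(name): name is "scene" or "side" or "wrist"; returns (picture, depth): 480x640x3 uint8, blue, green, red; 480x640 float32, m along the optical axis (not along the pixel's ray), 0 where there is no reading.
- bot.camera_info(name): a dict with "K" (3x3 intrinsics, pixels), "extrinsics" (4x4, takes a point from camera to world coordinates). Camera axes: x right, y down, z forward; pixel columns grow to the right and rows downward; lengths in m; the calibration is good to about 2 mm. A picture is of the moment at which its call begins: read the wrist's pose just before it. camera_info takes no time and is no camera call; for the wrist camera it gives the pose at the moment of the call.
- bot.finish_job(): hands the job in, once; it reports no verdict.
The state is a dict: "time": time; "q": joint angles; "joint_vel": joint speeds; "joint_torque": joint torques, N m; "tool_pos": TCP position; "tcp_rot": TCP orientation; "wrist_force": force on the tool from outside, world axes, zero at the start; "torque": the same for the moment, N m; "width": opening from 0.0 (shut) to 1.0 (fully open).
Only numpy, scipy, OpenCV 4.12 (cv2) and the standard library are available. Lean on these libraries where they do the work, as an engineer would, in place of code of your own. Each camera call takes 0.05 s, during which the arm holds its last target.

## Working session

There is one attempt and no reset: what is moved stays moved. The work goes in short steps, Python scripts to look and compute and a tool call to move; the robot and the scene stay as the last step left them, time stands still between calls to the robot, and variables do not carry over. Pictures are saved under pics/ and viewed, and the job is handed in when it is done.

Besides the shell and the picture viewer there is one more tool, called after "Request:" by a JSON object that holds its "name" and its "arguments". arm_command: Moves the arm, as the interface text tells. Its arguments: {"type":"object","properties":{"series":{"type":"array"},"newtons":{"type":"number"}},"required":["series"]}

```bash
mkdir -p pics; python3 - <<'E'
from workcell import bot
import cv2,numpy as np
s=bot.read_state();print(s)
for n in ["scene","side"]:
    p,d=bot.read_camera(n);cv2.imwrite(f"pics/{n}0.png",p);np.savez(f"{n}0.npz",p=p,d=d,K=bot.camera_info(n)["K"],E=bot.camera_info(n)["extrinsics"])
    print(bot.camera_info(n))
E
```

```text
{'time': 0.0, 'q': array([-1.33489460e+00,  2.64752507e-01,  1.60537970e+00,  1.44822466e-06,
        1.27368736e+00, -3.68917672e-02]), 'joint_vel': array([ 1.24437353e-04, -1.80336497e-03, -1.35447635e-03, -1.02909861e-03,
        9.49990321e-05,  5.65809512e-04]), 'joint_torque': array([-1.98374601e-04, -5.15111697e+01, -3.67316616e+01,  9.77685295e-05,
        1.28874276e-02, -7.17242756e-06]), 'tool_pos': array([ 0.18170517, -0.64937667,  0.25195932]), 'tcp_rot': array([ 2.0762249 ,  0.28731314, -2.07668567]), 'wrist_force': array([0.18648002, 0.22399025, 0.01700267]), 'torque': array([ 0.04100038,  0.02131959, -0.0160777 ]), 'width': 0.998662520758742}
{'K': array([[572.4558569 ,   0.        , 316.53787883],
       [  0.        , 572.4558569 , 239.94277525],
       [  0.        ,   0.        ,   1.        ]]), 'extrinsics': array([[-0.5378134 , -0.72237891,  0.43465557, -0.21850617],
       [-0.84305339,  0.46339445, -0.27299554,  0.54617152],
       [-0.00421076, -0.51325851, -0.85822373,  1.58401784],
       [ 0.        ,  0.        ,  0.        ,  1.        ]])}
{'K': array([[438.43273809,   0.        , 309.70430573],
       [  0.        , 438.43273809, 236.02499548],
       [  0.        ,   0.        ,   1.        ]]), 'extrinsics': array([[ 9.99999953e-01,  2.56127153e-04,  1.69418650e-04,
         5.65007734e-01],
       [ 2.43591438e-05, -6.16112462e-01,  7.87658196e-01,
        -1.03154882e+00],
       [ 3.06121593e-04, -7.87658154e-01, -6.16112439e-01,
         9.11498729e-01],
       [ 0.00000000e+00,  0.00000000e+00,  0.00000000e+00,
         1.00000000e+00]])}
```

View pics/scene0.png

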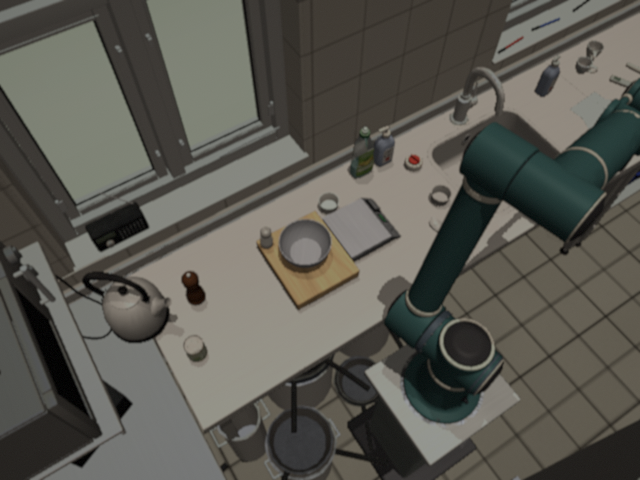

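View pics/side0.png

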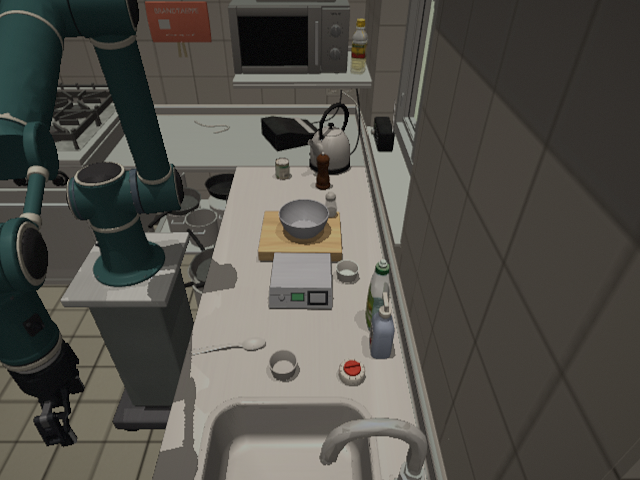

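The scene view shows the bowl at (305,245) on the block, and the scale at (362,228). The side view shows the bowl at (304,220), the pan at (300,270), the tare key at (317,297) and the power key at (282,297). Next I'll measure them.

```bash
cat > h.py <<'E'
import numpy as np,cv2
def cloud(d,K,E):
    v,u=np.mgrid[0:480,0:640]
    P=np.stack([(u-K[0,2])/K[0,0]*d,(v-K[1,2])/K[1,1]*d,d],-1)
    W=P@E[:3,:3].T+E[:3,3]; W[d<=0]=np.nan
    return W
def load(n):
    z=np.load(n); return z['p'],z['d'],z['K'],z['E']
def ray(u,v,K,E,z):
    r=E[:3,:3]@np.linalg.solve(K,[u,v,1.]); return E[:3,3]+r*(z-E[2,3])/r[2]
def proj(X,K,E):
    c=E[:3,:3].T@(np.asarray(X)-E[:3,3]); return (K@c)[:2]/c[2]
E
python3 - <<'E'
from h import *
for n in ["scene0.npz","side0.npz"]:
    p,d,K,E=load(n); W=cloud(d,K,E)
    print(n)
    # table
    m=(abs(W[...,2])<.02); print('table',np.nanmedian(W[m][:,2]))
    R=(W[...,0]>.3)&(W[...,0]<.95)&(W[...,1]>-.5)&(W[...,1]<.5)
    m=R&(W[...,2]>.037)&(W[...,2]<.057)
    n_,lab,st,c=cv2.connectedComponentsWithStats(m.astype(np.uint8))
    for i in range(1,n_):
        if st[i,4]>60:
            Q=W[lab==i]; print(i,st[i],np.nanmedian(Q,0).round(4),np.nanpercentile(Q,1,0).round(4),np.nanpercentile(Q,99,0).round(4)); print(cv2.minAreaRect((Q[:,:2]*1000).astype(np.float32)))
    m=R&(W[...,2]>.108)&(W[...,2]<.13)
    n_,lab,st,c=cv2.connectedComponentsWithStats(m.astype(np.uint8))
    for i in range(1,n_):
        if st[i,4]>30:
            Q=W[lab==i]; print('rim',st[i],np.nanmedian(Q,0),cv2.minEnclosingCircle((Q[:,:2]*1000).astype(np.float32)),np.nanmin(Q,0),np.nanmax(Q,0))
p,d,K,E=load("side0.npz")
cv2.imwrite("pics/sidecrop.png",cv2.resize(p[190:320,230:380],None,fx=5,fy=4.6,interpolation=cv2.INTER_CUBIC))
p,d,K,E=load("scene0.npz")
cv2.imwrite("pics/scenecrop.png",cv2.resize(p[180:310,250:410],None,fx=5,fy=4.6,interpolation=cv2.INTER_CUBIC))
E
```

```text
scene0.npz
table 0.00017627008708487324
1 [389 114  23  19 164] [ 0.8114 -0.4538  0.0456] [ 0.7968 -0.4987  0.0377] [ 0.8236 -0.4065  0.0564]
((809.9804077148438, -451.5534362792969), (94.91259765625, 30.01930046081543), 86.92457580566406)
2 [370 130  12  13  70] [ 0.8128 -0.3445  0.0473] [ 0.795  -0.3697  0.0373] [ 0.8243 -0.3272  0.0563]
((813.3413696289062, -346.142578125), (27.812721252441406, 45.64320373535156), 15.441389083862305)
3 [ 152  142  203  110 1786] [0.8113 0.1603 0.0457] [ 0.7957 -0.2428  0.0373] [0.8239 0.4932 0.0566]
((809.6989135742188, 118.32089233398438), (33.22987365722656, 762.6217041015625), 0.07543163001537323)
4 [373 150  21  11  75] [ 0.7169 -0.3091  0.045 ] [ 0.7092 -0.3521  0.0373] [ 0.7553 -0.2934  0.0565]
((723.3991088867188, -318.5768737792969), (70.00184631347656, 36.10731506347656), 57.71011734008789)
6 [350 159  24  14  96] [ 0.7161 -0.2218  0.0476] [ 0.7072 -0.2728  0.0375] [ 0.7495 -0.1953  0.0567]
((720.7213134765625, -229.75775146484375), (81.4011001586914, 35.38069152832031), 68.8485336303711)
22 [ 256  197  138  109 5394] [0.4967 0.0256 0.045
[... 4779 characters left out ...]
4556884766), 83.1202163696289) [0.46507532 0.02280742 0.10802244] [0.62352621 0.18873013 0.11857118]
rim [393 241  41 141 407] [ 0.82032441 -0.32072079  0.11967106] ((812.4492797851562, -274.90875244140625), 223.85494995117188) [ 0.80339265 -0.49861276  0.10805752] [ 0.82168856 -0.05120475  0.12999158]
rim [369 284  15  20 107] [ 0.72509659 -0.27335349  0.12013289] ((729.7880859375, -253.5733642578125), 28.016569137573242) [ 0.71470253 -0.27863341  0.10811298] [ 0.74760246 -0.229253    0.12976605]
rim [374 312  20  19 223] [ 0.73656584 -0.34548482  0.11519397] ((739.62841796875, -334.208740234375), 27.58513832092285) [ 0.71841256 -0.36157828  0.10807307] [ 0.7614169  -0.30809384  0.12975328]
```

View pics/sidecrop.png

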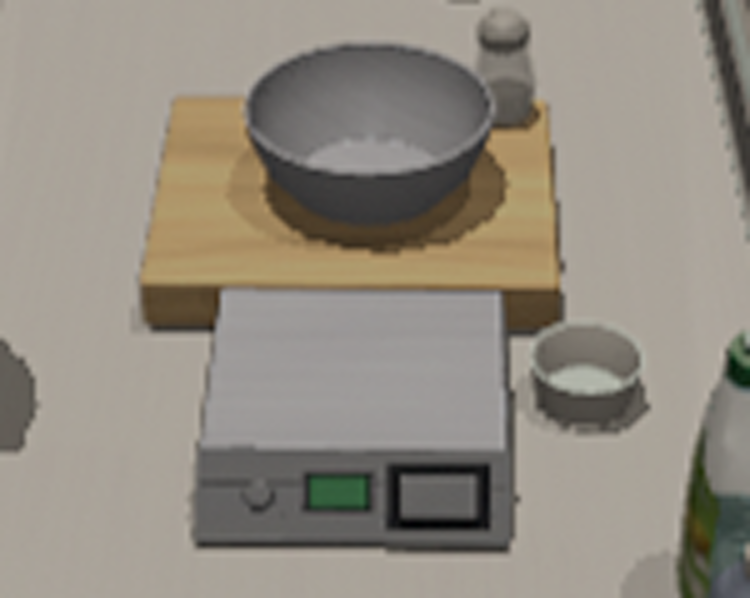

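View pics/scenecrop.png

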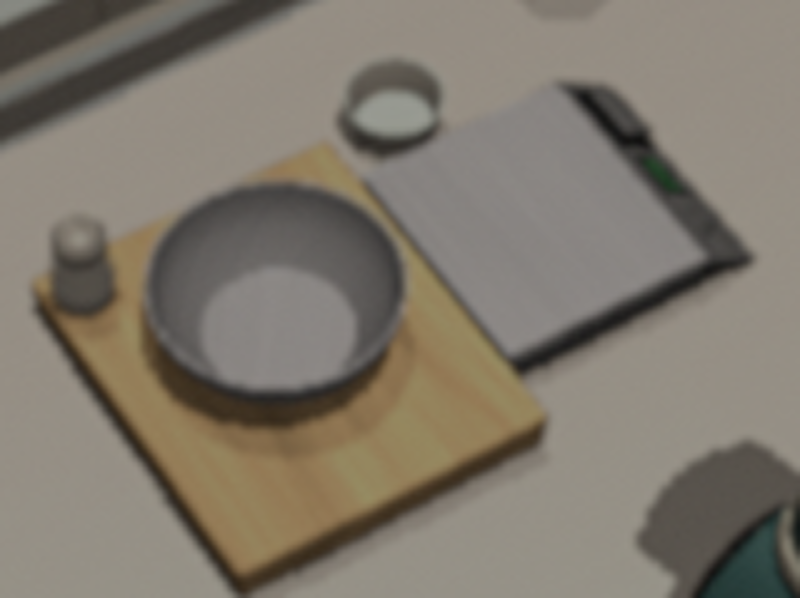

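The side crop shows the pan corners at about (203,448), (505,448), (222,291) and (500,291), and the key face at (440,497). In the scene crop the pan corners are at (555,83), (368,178), (515,355) and (712,262).

```bash
python3 - <<'E'
from h import *
for n,u0,v0,cs in [("side0.npz",230,190,[(203,448),(505,448),(500,291),(222,291)]),("scene0.npz",250,180,[(712,262),(555,83),(368,178),(515,355)])]:
    p,d,K,E=load(n)
    P=[ray((a+.5)/5-.5+u0,(b+.5)/4.6-.5+v0,K,E,.045)[:2] for a,b in cs]
    P=np.array(P)*1000; print(n,P.round(1).tolist(),P.mean(0))
    print('edges',[np.linalg.norm(P[i]-P[i-1]).round(1) for i in range(4)])
    xa=(P[2]+P[3]-P[0]-P[1]); ya=(P[0]+P[3]-P[1]-P[2]); print('yaw x',np.degrees(np.arctan2(xa[1],xa[0])),'yaw y -90',np.degrees(np.arctan2(ya[1],ya[0]))-90)
    # bowl rim ellipse: grey pixels between
    W=cloud(d,K,E)
    m=((W[...,2]>.052)&(W[...,2]<.125)&(np.hypot(W[...,0]-.546,W[...,1]-.108)<.088)).astype(np.uint8)
    m|=((np.hypot(W[...,0]-.546,W[...,1]-.108)<.04)).astype(np.uint8)
    cn=max(cv2.findContours(m,cv2.RETR_EXTERNAL,cv2.CHAIN_APPROX_NONE)[0],key=len)[:,0]
    Q=np.array([ray(a,b,K,E,.117)[:2] for a,b in cn])*1000
    # keep the far half of the outline (rim only)
    cdir=np.array([546,108])-E[:2,3]*1000; cdir/=np.linalg.norm(cdir)
    c=Q.mean(0)
    for _ in range(5):
        k=(Q-c)@cdir>-10
        A=np.c_[2*Q[k],np.ones(k.sum())]; s=np.linalg.lstsq(A,(Q[k]**2).sum(1),rcond=None)[0]; c=s[:2]; r=np.sqrt(s[2]+c@c)
        print('rim',c,r,k.sum())
p,d,K,E=load("scene0.npz");W=cloud(d,K,E)
for nm,(u,v) in dict(shaker=(266,237),ram=(328,203),floor=(305,252),pan=(362,225)).items(): print(nm,W[v,u].round(4))
p,d,K,E=load("side0.npz");W=cloud(d,K,E)
for nm,(u,v) in dict(shaker=(331,198),ram=(347,268),floor=(304,221),pan=(300,270),key=(317,297),ground=(300,320)).items(): print(nm,W[v,u].round(4))
E
```

```text
side0.npz [[454.9, -154.9], [623.6, -154.8], [626.1, -7.4], [456.1, -7.4]] [540.17649672 -81.12360331]
edges [np.float64(147.5), np.float64(168.7), np.float64(147.5), np.float64(170.0)]
yaw x 89.29592136860882 yaw y -90 -269.97936000841906
rim [544.4387767  102.31129435] 77.89311997728377 67
rim [544.36191705 102.40543854] 77.82687029298792 59
rim [544.36191705 102.40543854] 77.82687029298792 59
rim [544.36191705 102.40543854] 77.82687029298792 59
rim [544.36191705 102.40543854] 77.82687029298792 59
scene0.npz [[443.4, -149.6], [619.1, -151.7], [617.5, -4.8], [450.1, -4.3]] [532.52774172 -77.60236688]
edges [np.float64(145.4), np.float64(175.8), np.float64(146.9), np.float64(167.4)]
yaw x 88.98250906593063 yaw y -90 89.56302439107992
rim [542.35158346 109.66414244] 77.99630227019695 80
rim [542.31216828 109.62584269] 78.00707661387425 76
rim [542.31216828 109.62584269] 78.00707661387425 76
rim [542.31216828 109.62584269] 78.00707661387425 76
rim [542.31216828 109.62584269] 78.00707661387425 76
shaker [0.6134 0.2021 0.1197]
ram [ 0.6876 -0.0697 -0.0052]
floor [0.54   0.1121 0.0522]
pan [ 0.5272 -0.0929  0.0498]
shaker [0.6351 0.1791 0.123 ]
ram [ 0.6795 -0.0343  0.0071]
floor [0.5462 0.1503 0.0506]
pan [ 0.5369 -0.0832  0.0436]
key [ 0.5853 -0.1866  0.0381]
ground [ 0.5389 -0.2331 -0.003 ]
```

```bash
cat >> h.py <<'E'
from scipy.spatial.transform import Rotation as Rn
def pose(bot):
    s=bot.read_state(); return s,np.array(s['tool_pos']),Rn.from_rotvec(s['tcp_rot'])
def plan(bot,target,Rt=None):
    s,p,R=pose(bot); print('t',s['time'],'pos',p.round(4),'F',s['wrist_force'].round(2),'w',round(s['width'],3)); print(R.as_matrix().round(3))
    print('shift cm tool',(R.inv().apply(np.array(target)-p)*100).round(2))
    if Rt is not None: print('turn tool',(R.inv()*Rt).as_rotvec().round(3))
E
python3 - <<'E'
from h import *
from workcell import bot
# down, tool x=(0,0,-1); candidates for tool y
for ty in ([1,0,0],[-1,0,0],[0,1,0],[0,-1,0]):
    x=np.array([0,0,-1.]);y=np.array(ty,float);R=Rn.from_matrix(np.c_[x,y,np.cross(x,y)])
    print(ty);plan(bot,[.54,-.1,.40],R)
i=bot.camera_info("wrist");E=i['extrinsics'];s,p,R=pose(bot)
print(R.inv().apply(E[:3,3]-p),R.as_matrix().T@E[:3,:3],i['K'])
E
```

```text
[1, 0, 0]
t 0.1 pos [ 0.1817 -0.6494  0.2521] F [ 0.74 -0.45  0.07] w 0.999
[[-0.     0.269 -0.963]
 [ 0.002 -0.963 -0.269]
 [-1.    -0.002 -0.   ]]
shift cm tool [-14.7  -43.29 -49.31]
turn tool [-1.298e+00 -1.000e-03  2.000e-03]
[-1, 0, 0]
t 0.1 pos [ 0.1817 -0.6494  0.2521] F [ 0.74 -0.45  0.07] w 0.999
[[-0.     0.269 -0.963]
 [ 0.002 -0.963 -0.269]
 [-1.    -0.002 -0.   ]]
shift cm tool [-14.7  -43.29 -49.31]
turn tool [1.844 0.002 0.002]
[0, 1, 0]
t 0.1 pos [ 0.1817 -0.6494  0.2521] F [ 0.74 -0.45  0.07] w 0.999
[[-0.     0.269 -0.963]
 [ 0.002 -0.963 -0.269]
 [-1.    -0.002 -0.   ]]
shift cm tool [-14.7  -43.29 -49.31]
turn tool [-2.869 -0.003  0.   ]
[0, -1, 0]
t 0.1 pos [ 0.1817 -0.6494  0.2521] F [ 0.74 -0.45  0.07] w 0.999
[[-0.     0.269 -0.963]
 [ 0.002 -0.963 -0.269]
 [-1.    -0.002 -0.   ]]
shift cm tool [-14.7  -43.29 -49.31]
turn tool [0.273 0.    0.002]
[-0.1200894  -0.00015518 -0.06792528] [[-2.79474935e-04 -2.67322609e-01  9.63607049e-01]
 [ 9.99999650e-01 -8.35205407e-04  5.83282868e-05]
 [ 7.89217348e-04  9.63606727e-01  2.67322749e-01]] [[340.02883882   0.         321.23144391]
 [  0.         340.02883882 242.20977661]
 [  0.           0.           1.        ]]
```

Request:
{"name": "arm_command", "arguments": {"series": [[[0, 0, 0, -0.6, -3.2, -3.2, 0], [0, 0, 0, -0.6, -3.2, -3.2, 0], [0, 0, 0, -0.6, -3.2, -3.2, 0], [0, 0, 0, -0.6, -3.2, -3.2, 0], [0, 0, 0, -0.6, -3.2, -3.2, 0], [0, 0, 0, -0.6, -3.2, -3.2, 0], [0, 0, 0, -0.6, -3.2, -3.2, 0], [0, 0, 0, -0.6, -3.2, -3.2, 0], [0, 0, 0, 0, -3.2, -3.2, 0], [0, 0, 0, 0, -3.2, -3.2, 0]]], "newtons": 40}}

```text
time: 1.1
tool_pos: [0.4071, -0.2438, 0.2962]
tcp_rot: [2.084, 0.285, -2.089]
wrist_force: [0.4, 0.3, 0.4]
width: -0.001
```

```bash
cat >> h.py <<'E'
def down():
    x=np.array([0,0,-1.]);y=np.array([0,-1.,0]);return Rn.from_matrix(np.c_[x,y,np.cross(x,y)])
E
python3 - <<'E'
from h import *
from workcell import bot
plan(bot,[.54,-.02,.30],down())
E
```

```text
t 1.1 pos [ 0.4071 -0.2438  0.2962] F [0.39 0.27 0.39] w -0.001
[[-0.004  0.258 -0.966]
 [ 0.01  -0.966 -0.258]
 [-1.    -0.011  0.001]]
shift cm tool [ -0.2  -18.19 -18.62]
turn tool [0.261 0.002 0.011]
```

Request:
{"name": "arm_command", "arguments": {"series": [[[0, 0, 0, 0, -3.1, -3.1, 0], [0, 0, 0, 0, -3.1, -3.1, 0], [0, 0, 0, 0, -3.1, -3.1, 0], [0, 0, 0, 0, -3.1, -3.1, 0], [0, 0, 0, 0, -3.1, -3.1, 0], [0.13, 0, 0, 0, -3.1, -3.1, 0], [0.13, 0, 0, 0, 0, 0, 0], [0, 0, 0, 0, 0, 0, 0]]]}}

```text
time: 1.9
tool_pos: [0.5422, 0.0012, 0.2952]
tcp_rot: [-2.209, -0.014, 2.223]
wrist_force: [-0.2, -0.4, -0.6]
width: -0.003
```

```bash
python3 - <<'E'
from h import *
from workcell import bot
plan(bot,[.54,.10,.30],down())
i=bot.camera_info("wrist")
p,d=bot.read_camera("wrist");np.savez("w1.npz",p=p,d=d,K=i["K"],E=i["extrinsics"]);cv2.imwrite("pics/w1.png",p)
E
```

```text
t 1.9 pos [0.5422 0.0012 0.2952] F [-0.18 -0.43 -0.56] w -0.003
[[-0.006  0.001 -1.   ]
 [ 0.012 -1.    -0.001]
 [-1.    -0.012  0.006]]
shift cm tool [-0.36 -9.89  0.21]
turn tool [0.001 0.006 0.012]
```

View pics/w1.png

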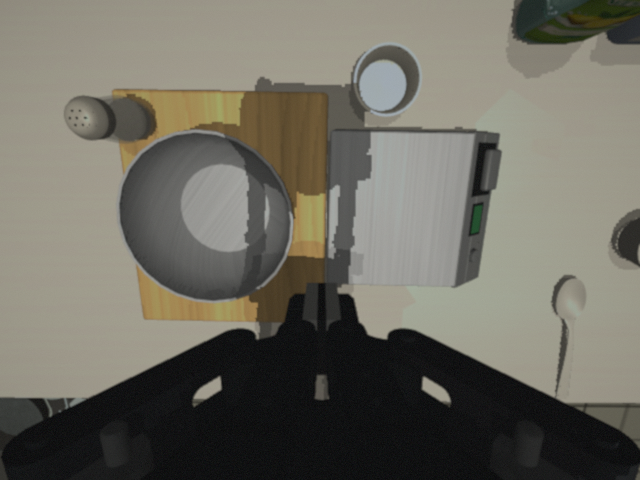

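The wrist view shows the bowl rim around (206,215), the pan from (331,129) to (456,286), and the tare key at (491,170). I'll zoom in to measure these.

```bash
python3 - <<'E'
from h import *
p,d,K,E=load("w1.npz")
c=cv2.resize(p[110:300,315:515],None,fx=4,fy=3.1,interpolation=cv2.INTER_CUBIC)
cv2.imwrite("pics/w1c.png",cv2.convertScaleAbs(c,alpha=1.3))
W=cloud(d,K,E)
for u,v in [(400,200),(310,260),(230,210),(430,330),(491,170),(260,110)]: print((u,v),W[v,u].round(4))
# rim: outline of bowl = non-wood
hsv=cv2.cvtColor(p,cv2.COLOR_BGR2HSV)
m=((hsv[...,1]<60)).astype(np.uint8); m[:, :110]=0; m[:,300:]=0; m[:125]=0; m[305:]=0
H=W[...,2]; m2=((H>.075)&(np.hypot(W[...,0]-.545,W[...,1]-.106)<.1)).astype(np.uint8)
cn=max(cv2.findContours(m2,cv2.RETR_EXTERNAL,cv2.CHAIN_APPROX_NONE)[0],key=len)[:,0]
cn=cv2.convexHull(cn)[:,0] if False else cn
cn=cn[(cn[:,0]<400)]
Q=np.array([ray(a,b,K,E,.117)[:2] for a,b in cn])*1000
hull=cv2.convexHull(Q.astype(np.float32))[:,0]
for QQ in (Q,hull):
    A=np.c_[2*QQ,np.ones(len(QQ))]; s=np.linalg.lstsq(A,(QQ**2).sum(1),rcond=None)[0]; print('rim',s[:2],np.sqrt(s[2]+s[:2]@s[:2]),np.std(np.linalg.norm(QQ-s[:2],axis=1)))
print(cv2.minEnclosingCircle(Q.astype(np.float32)), np.nanpercentile(W[m2>0][:,2],[50,90,99]))
E
```

```text
(400, 200) [ 0.554  -0.0814  0.0459]
(310, 260) [0.485  0.0171 0.0465]
(230, 210) [0.5436 0.1032 0.0515]
(430, 330) [ 3.692e-01 -1.435e-01  1.000e-04]
(491, 170) [ 0.5857 -0.1781  0.0402]
(260, 110) [0.6456 0.0665 0.0465]
rim [351.67264008 174.34315697] 143.92156052742246 42.673776751889086
rim [381.59599592 191.12318655] 194.34506803994816 21.376619583960682
((363.9339904785156, 188.91168212890625), 213.3744354248047) [0.34662431 0.36697286 0.3746063 ]
```

View pics/w1c.png

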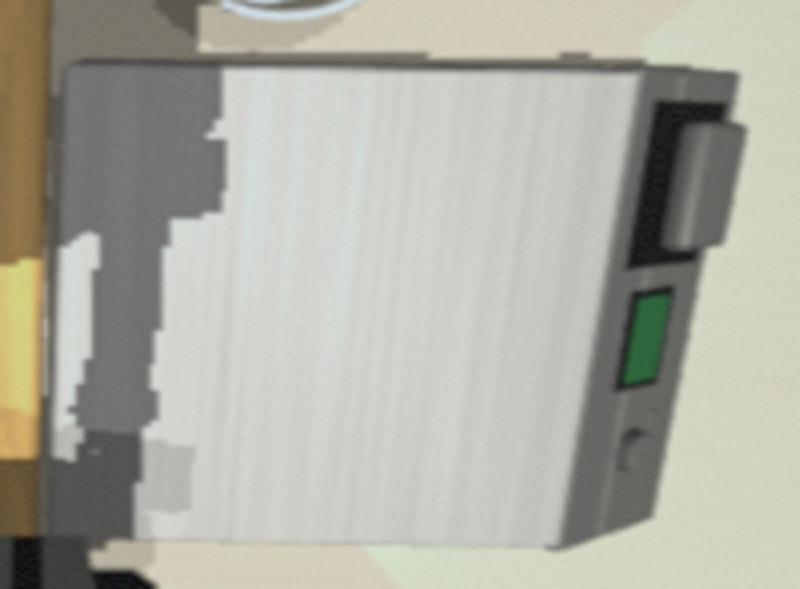

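The crop shows pan corners at (67,65), (643,70), (558,546) and (48,537). The key's front face is a rounded grey slab at (707,187), inside a black recess.

```bash
python3 - <<'E'
from h import *
p,d,K,E=load("w1.npz"); W=cloud(d,K,E)
cs=[(558,546),(643,70),(67,65),(48,537)]
P=np.array([ray((a+.5)/4-.5+315,(b+.5)/3.1-.5+110,K,E,.045)[:2] for a,b in cs])*1000
print(P.round(1).tolist(),P.mean(0),[np.linalg.norm(P[i]-P[i-1]).round(1) for i in range(4)])
xa=(P[2]+P[3]-P[0]-P[1]); ya=(P[0]+P[3]-P[1]-P[2]); print('yaw x',np.degrees(np.arctan2(xa[1],xa[0])),np.degrees(np.arctan2(ya[1],ya[0])))
# rim by ransac-free: mask above block, limited image area
Hm=((W[...,2]>.053)&(W[...,2]<.13)).astype(np.uint8); Hm[:,:100]=0;Hm[:,305:]=0;Hm[:122]=0;Hm[310:]=0
Hm|=((W[...,2]>.049)&(np.hypot(W[...,0]-.545,W[...,1]-.106)<.05)).astype(np.uint8)
n,l,st,_=cv2.connectedComponentsWithStats(Hm); i=1+np.argmax(st[1:,4]); print(st[i])
cn=cv2.convexHull(cv2.findContours((l==i).astype(np.uint8),cv2.RETR_EXTERNAL,cv2.CHAIN_APPROX_NONE)[0][0])[:,0]
for _ in range(3):
  Q=np.array([ray(a,b,K,E,.117)[:2] for a,b in cn])*1000
  A=np.c_[2*Q,np.ones(len(Q))]; s=np.linalg.lstsq(A,(Q**2).sum(1),rcond=None)[0];r=np.sqrt(s[2]+s[:2]@s[:2]); e=np.linalg.norm(Q-s[:2],axis=1)-r
  print('rim',s[:2],r,e.std(),len(cn)); cn=cn[abs(e)<2.5]
# rim top depth
m=(abs(np.hypot(W[...,0]*1000-s[0],W[...,1]*1000-s[1])-78.5)<2.5)&(W[...,2]>.09)&(W[...,2]<.14);print('rim z',np.nanmedian(W[m][:,2]),m.sum())
# key points in depth
for v in range(150,192,4):
    print(v,[tuple((W[v,u]*1000).round(0).astype(int)) for u in range(482,503,3) if d[v,u]>0])
# bystander clearances
for u,v in [(85,110),(387,80),(360,70)]: print(W[v,u])
E
```

```text
[[453.4, -151.0], [624.1, -154.6], [625.7, -6.2], [456.3, -2.1]] [539.88217524 -78.46975369] [np.float64(148.9), np.float64(170.8), np.float64(148.4), np.float64(169.5)]
yaw x 89.13109547262762 178.69692587964983
[  116   130   178   173 23766]
rim [544.56770137 107.99638651] 79.32596490578666 0.17397616588325832 55
rim [544.56770137 107.99638651] 79.32596490578666 0.17397616588325832 55
rim [544.56770137 107.99638651] 79.32596490578666 0.17397616588325832 55
rim z 0.1156380726610276 3104
150 [(np.int64(606), np.int64(-168), np.int64(35)), (np.int64(606), np.int64(-173), np.int64(31)), (np.int64(606), np.int64(-173), np.int64(39)), (np.int64(606), np.int64(-175), np.int64(41)), (np.int64(606), np.int64(-179), np.int64(39)), (np.int64(606), np.int64(-185), np.int64(33)), (np.int64(606), np.int64(-191), np.int64(28))]
154 [(np.int64(602), np.int64(-169), np.int64(33)), (np.int64(602), np.int64(-171), np.int64(37)), (np.int64(602), np.int64(-172), np.int64(41)), (np.int64(602), np.int64(-176), np.int64(40)), (np.int64(602), np.int64(-179), np.int64(40)), (np.int64(602), np.int64(-185), 
[... 2470 characters left out ...]
4(-173), np.int64(41)), (np.int64(569), np.int64(-176), np.int64(42)), (np.int64(568), np.int64(-182), np.int64(36)), (np.int64(568), np.int64(-187), np.int64(33)), (np.int64(564), np.int64(-207), np.int64(-1)), (np.int64(564), np.int64(-211), np.int64(-1))]
190 [(np.int64(564), np.int64(-172), np.int64(38)), (np.int64(564), np.int64(-175), np.int64(39)), (np.int64(564), np.int64(-179), np.int64(37)), (np.int64(561), np.int64(-195), np.int64(10)), (np.int64(559), np.int64(-204), np.int64(0)), (np.int64(559), np.int64(-208), np.int64(0)), (np.int64(559), np.int64(-211), np.int64(0))]
[0.6374182  0.18709288 0.13434411]
[ 0.68044758 -0.06777344  0.00451524]
[ 0.68604746 -0.0355952   0.02756475]
```

Pan centre is (539.9, -78.5) mm, yaw about 89°, and the sides come out at 149x170 against the stated 150x172. The bowl is at (544.6, 108), radius 79.3, rim z 116, also as stated. The key face stands about 11.5 mm out and is centred near x=586. Next I'll go over the bowl and let the shut fingers down inside it.

Request:
{"name": "arm_command", "arguments": {"series": [[[0, 0.006, 0.012, 0, -4.3, 0, 0], [0, 0, 0, 0, -4.3, 0, 0], [0, 0, 0, 4, 0, 0, 0], [0, 0, 0, 4, 0, 0, 0], [0, 0, 0, 4, 0, 0, 0], [0, 0, 0, 3, 0, 0, 0], [0, 0, 0, 0, 0, 0, 0]]]}}

```text
time: 2.65
tool_pos: [0.5425, 0.0831, 0.1432]
tcp_rot: [2.22, 0.016, -2.207]
wrist_force: [-1.2, -0.5, 0.4]
width: 0.003
```

```bash
python3 - <<'E'
from h import *
from workcell import bot
plan(bot,[.544,.088,.085],down())
E
```

```text
t 2.65 pos [0.5425 0.0831 0.1432] F [-1.17 -0.54  0.44] w 0.003
[[ 0.006  0.015 -1.   ]
 [-0.001 -1.    -0.015]
 [-1.     0.001 -0.006]]
shift cm tool [ 5.82 -0.49 -0.12]
turn tool [ 0.015 -0.006 -0.001]
```

Request:
{"name": "arm_command", "arguments": {"series": [[[0.015, -0.006, 0, 2, -0.3, -0.2, 0], [0, 0, 0, 2, 0, 0, 0], [0, 0, 0, 1, 0, 0, 0], [0, 0, 0, 0.6, 0, 0, 0], [0, 0, 0, 0, 0, 0, 0]]]}}

```text
time: 3.15
tool_pos: [0.548, 0.0827, 0.0918]
tcp_rot: [2.228, 0.001, -2.213]
wrist_force: [-0.3, -1.1, -0.5]
width: 0.0
```

```bash
python3 - <<'E'
from h import *
from workcell import bot
plan(bot,[.540,-.120,.085],down())
p,d=bot.read_camera("side");cv2.imwrite("pics/s1.png",cv2.resize(p[130:320,230:400],None,fx=4,fy=3.1))
E
```

```text
t 3.15 pos [0.548  0.0827 0.0918] F [-0.27 -1.05 -0.46] w 0.0
[[ 0.007  0.001 -1.   ]
 [-0.    -1.    -0.001]
 [-1.     0.    -0.007]]
shift cm tool [ 0.69 20.27  0.84]
turn tool [ 0.001 -0.007 -0.   ]
```

View pics/s1.png

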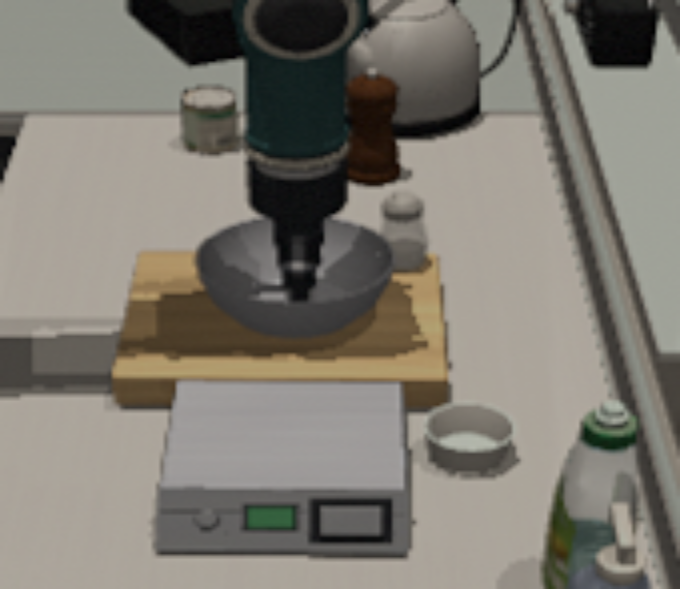

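The fingers are inside the bowl near (300,285) in the crop and not touching it. I'll go 5 mm lower and then drag.

Request:
{"name": "arm_command", "arguments": {"series": [[[0, -0.006, 0, 0.5, 0, 0.35, 0], [0, 0, 0, 0.2, 0.5, 0.1, 0], [0, 0, 0, 0, 1, 0, 0], [0, 0, 0, 0, 1, 0, 0], [0, 0, 0, 0, 1, 0, 0], [0, 0, 0, 0, 1, 0, 0]]]}}

```text
time: 3.8
tool_pos: [0.5467, 0.0358, 0.0891]
tcp_rot: [2.23, 0.005, -2.211]
wrist_force: [-0.6, 2.2, 0.7]
width: -0.001
```

Request:
{"name": "arm_command", "arguments": {"series": [[[0, 0, 0, 0.1, 1.2, 0.08, 0], [0, 0, 0, 0.1, 1.2, 0.08, 0], [0, 0, 0, 0, 1.2, 0.08, 0], [0, 0, 0, 0, 1.2, 0.08, 0], [0, 0, 0, 0, 1.2, 0.08, 0], [0, 0, 0, 0, 1.2, 0.08, 0], [0, 0, 0, 0, 1.2, 0.08, 0]]]}}

```text
time: 4.5
tool_pos: [0.5411, -0.0561, 0.0873]
tcp_rot: [-2.232, -0.004, 2.211]
wrist_force: [-0.8, 1.7, 1.2]
width: 0.001
```

```bash
python3 - <<'E'
from h import *
from workcell import bot
plan(bot,[.540,-.120,.085],down())
E
```

```text
t 4.5 pos [ 0.5411 -0.0561  0.0873] F [-0.78  1.67  1.21] w 0.001
[[ 0.009  0.002 -1.   ]
 [ 0.002 -1.    -0.002]
 [-1.    -0.002 -0.009]]
shift cm tool [0.21 6.4  0.12]
turn tool [ 0.002 -0.009  0.002]
```

Request:
{"name": "arm_command", "arguments": {"series": [[[0, -0.008, 0, 0, 1.1, 0, 0], [0, 0, 0, 0, 1.1, 0, 0], [0, 0, 0, 0, 1.0, 0, 0], [0, 0, 0, 0, 0.8, 0, 0], [0, 0, 0, 0, 0.7, 0, 0], [0, 0, 0, 0, 0.4, 0, 0], [0, 0, 0, 0, 0, 0, 0]]]}}

```text
time: 5.2
tool_pos: [0.5408, -0.1132, 0.087]
tcp_rot: [-2.22, -0.003, 2.22]
wrist_force: [-0.4, 1.1, 1.6]
width: -0.001
```

```bash
cat >> h.py <<'E'
def rim(p,d,K,E,c,z=.115,name=None):
    W=cloud(d,K,E); 
    m=(abs(W[...,2]-z)<.012)&(np.hypot(W[...,0]-c[0],W[...,1]-c[1])<.1)
    return m,W
E
python3 - <<'E'
from h import *
from workcell import bot
plan(bot,[.540,-.120,.085],down())
i=bot.camera_info("wrist")
p,d=bot.read_camera("wrist");np.savez("w2.npz",p=p,d=d,K=i["K"],E=i["extrinsics"]);cv2.imwrite("pics/w2.png",p)
i=bot.camera_info("side")
p,d=bot.read_camera("side");np.savez("s2.npz",p=p,d=d,K=i["K"],E=i["extrinsics"]);cv2.imwrite("pics/s2.png",cv2.resize(p[130:320,230:400],None,fx=4,fy=3.1))
E
```

```text
t 5.2 pos [ 0.5408 -0.1132  0.087 ] F [-0.36  1.15  1.63] w -0.001
[[-0.    -0.    -1.   ]
 [ 0.003 -1.     0.   ]
 [-1.    -0.003  0.   ]]
shift cm tool [0.2  0.69 0.08]
turn tool [-0.     0.     0.003]
```

View pics/w2.png

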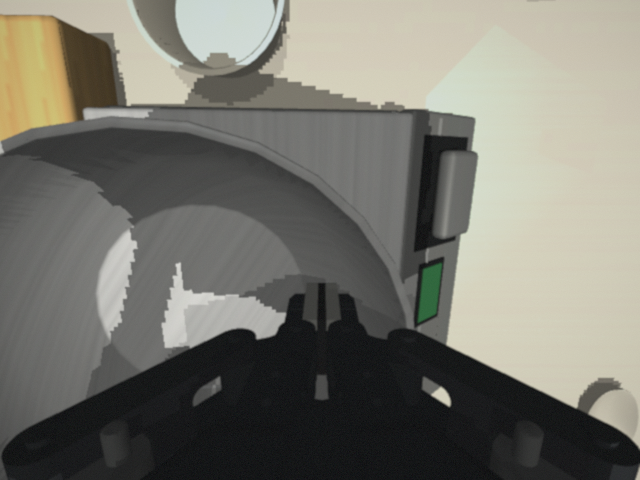

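View pics/s2.png

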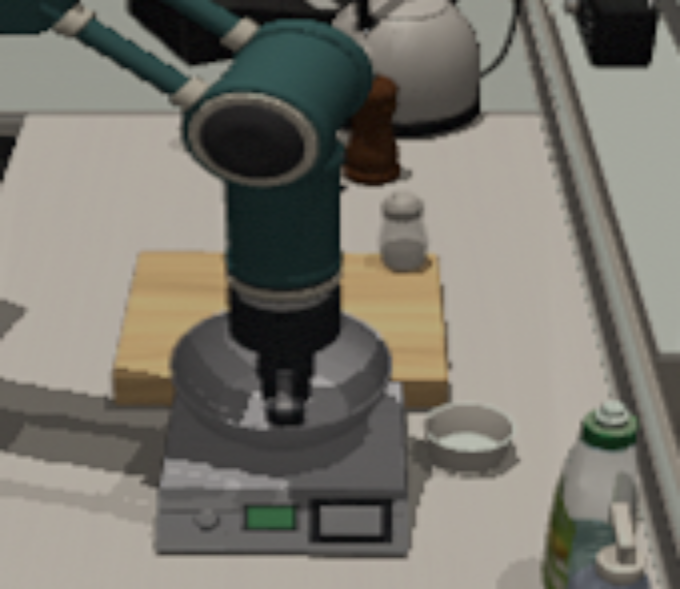

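The bowl is now on the pan. The rim arc runs from (110,122) through (300,172) to (405,310) in the wrist view. Measuring its centre.

```bash
python3 - <<'E'
from h import *
from scipy.optimize import least_squares
def fit(n,z=.115,c0=(.54,-.07)):
    p,d,K,E=load(n);W=cloud(d,K,E)
    m=((W[...,2]>.055)&(W[...,2]<.125)&(np.hypot(W[...,0]-c0[0],W[...,1]-c0[1])<.095))
    m|=(W[...,2]>.0475)&(np.hypot(W[...,0]-c0[0],W[...,1]-c0[1])<.05)
    m=m.astype(np.uint8)
    cn=np.vstack([c[:,0] for c in cv2.findContours(m,cv2.RETR_EXTERNAL,cv2.CHAIN_APPROX_NONE)[0] if len(c)>40])
    cn=cn[(cn[:,0]>2)&(cn[:,0]<637)&(cn[:,1]>2)&(cn[:,1]<477)]
    Q=np.array([ray(a,b,K,E,z)[:2] for a,b in cn])*1000
    Q=Q[np.linalg.norm(Q-np.array(c0)*1000,axis=1)>68]
    f=lambda s:np.linalg.norm(Q-s[:2],axis=1)-s[2]
    s=least_squares(f,[c0[0]*1000,c0[1]*1000,79.3],loss='soft_l1',f_scale=.5)
    s2=least_squares(lambda t:np.linalg.norm(Q-t,axis=1)-79.3,[c0[0]*1000,c0[1]*1000],loss='soft_l1',f_scale=.5)
    print(n,s.x,s2.x,np.median(abs(f(s.x))),len(Q),(abs(f(s.x))<1).sum())
    mm=(abs(np.hypot(W[...,0]*1000-s2.x[0],W[...,1]*1000-s2.x[1])-78.5)<2)&(W[...,2]>.09)&(W[...,2]<.14);print('rim z',np.nanmedian(W[mm][:,2]))
    f=W[(np.hypot(W[...,0]*1000-s2.x[0],W[...,1]*1000-s2.x[1])<35)&(W[...,2]<.065)];print('floor z',np.nanmedian(f[:,2]),len(f))
fit("w2.npz");fit("s2.npz")
# pan corner check in w2, far +x edge
p,d,K,E=load("w2.npz")
print(ray(415,111,K,E,.045),ray(86,109,K,E,.045))
E
```

```text
w2.npz [531.90149068 -62.59986692  84.62938311] [536.92503825 -65.63884466] 0.48976856089331733 766 457
rim z 0.11783916813578811
floor z 0.05501364465480968 13120
s2.npz [-79.20326807 220.67478878 715.82919967] [534.56981257  56.35510111] 36.343138790304465 252 6
rim z 0.10422814426562654
floor z nan 0
[ 0.62448763 -0.15474762  0.045     ] [ 0.62548898 -0.0077879   0.045     ]
  return np.nanmean(a, axis, out=out, keepdims=keepdims)
```

Request:
{"name": "arm_command", "arguments": {"series": [[[0, 0, 0, 0, 0.5, 0, 0], [0, 0, 0, 0, 0.5, 0, 0], [0, 0, 0, 0, 0, 0, 0], [0, 0, 0, -0.3, -1.5, 0, 0], [0, 0, 0, -3, -1.5, 0, 0], [0, 0, 0, -5, 0, 0, 0], [0, 0, 0, -5, 0, 0, 0], [0, 0, 0, -5, 0, 0, 0], [0, 0, 0, -2, 3, 0, 0], [0, 0, 0, 0, 0, 0, 0]]]}}

```text
time: 6.3
tool_pos: [0.5381, -0.1174, 0.2946]
tcp_rot: [2.211, 0.008, -2.229]
wrist_force: [-0.1, -0.1, -0.3]
width: -0.001
```

```bash
cat > look.py <<'E'
from h import *
from workcell import bot
import sys
n=sys.argv[1]
plan(bot,[.540,-.08,.30],down())
i=bot.camera_info("wrist")
p,d=bot.read_camera("wrist");K,E=i["K"],i["extrinsics"];np.savez(n+".npz",p=p,d=d,K=K,E=E);cv2.imwrite(f"pics/{n}.png",p)
W=cloud(d,K,E)
c=np.array([.54,-.075])
for z in (.115,):
    m=((W[...,2]>.052)&(W[...,2]<.13)&(np.hypot(W[...,0]-c[0],W[...,1]-c[1])<.098)).astype(np.uint8)
    m|=((W[...,2]>.03)&(W[...,2]<.13)&(np.hypot(W[...,0]-c[0],W[...,1]-c[1])<.05)).astype(np.uint8)
    nn,l,st,_=cv2.connectedComponentsWithStats(m);k=1+np.argmax(st[1:,4]);print(st[k])
    cn=cv2.convexHull(cv2.findContours((l==k).astype(np.uint8),cv2.RETR_EXTERNAL,cv2.CHAIN_APPROX_NONE)[0][0])[:,0]
    Q=np.array([ray(a,b,K,E,z)[:2] for a,b in cn])*1000
    for _ in range(4):
        A=np.c_[2*Q,np.ones(len(Q))]; s=np.linalg.lstsq(A,(Q**2).sum(1),rcond=None)[0];r=np.sqrt(s[2]+s[:2]@s[:2]); e=np.linalg.norm(Q-s[:2],axis=1)-r
        print('rim',s[:2].round(1),r.round(1),e.std().round(2),len(Q)); Q=Q[abs(e)<max(1.5,1.5*e.std())]
E
python3 look.py w3
```

```text
t 6.3 pos [ 0.5381 -0.1174  0.2946] F [-0.07 -0.15 -0.29] w -0.001
[[-0.008  0.005 -1.   ]
 [ 0.002 -1.    -0.005]
 [-1.    -0.002  0.008]]
shift cm tool [-0.53 -3.74 -0.21]
turn tool [0.005 0.008 0.002]
[  176   134   177   173 22463]
rim [536.1 -65.4] 79.3 0.16 56
rim [536.1 -65.4] 79.3 0.16 56
rim [536.1 -65.4] 79.3 0.16 56
rim [536.1 -65.4] 79.3 0.16 56
```

View pics/w3.png

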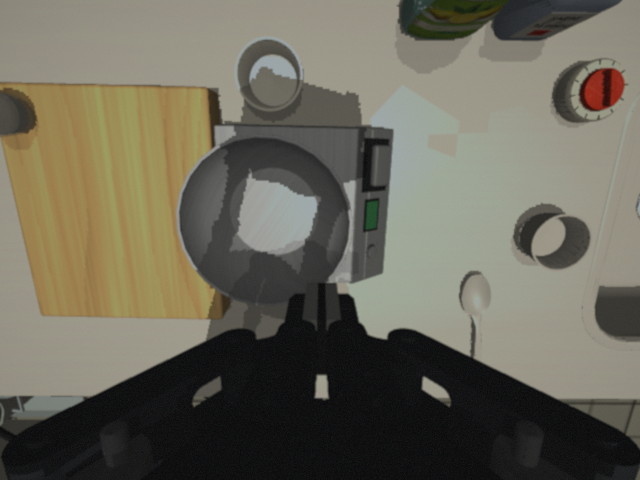

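In w3 the bowl stands at (536.1, -65.4), about 13 mm short in y and 4 mm short in x. I'll go back in and draw it the rest of the way.

Request:
{"name": "arm_command", "arguments": {"series": [[[0.005, 0.008, 0.002, 3, -1, -0.6, 0], [0, 0, 0, 4.5, -0.9, -0.6, 0], [0, 0, 0, 4.5, 0, 0, 0], [0, 0, 0, 4, 0, 0, 0], [0, 0, 0, 3, 0, 0, 0], [0, 0, 0, 1.5, 0, 0, 0], [0, 0, 0, 0, 0, 0, 0]]]}}

```text
time: 7.05
tool_pos: [0.542, -0.0862, 0.0734]
tcp_rot: [-2.204, -0.009, 2.232]
wrist_force: [-0.8, -0.1, -0.6]
width: 0.004
```

```bash
python3 - <<'E'
from h import *
from workcell import bot
plan(bot,[.550,-.110,.085],down())
E
```

```text
t 7.05 pos [ 0.542  -0.0862  0.0734] F [-0.82 -0.07 -0.63] w 0.004
[[-0.013  0.    -1.   ]
 [ 0.007 -1.    -0.   ]
 [-1.    -0.007  0.013]]
shift cm tool [-1.19  2.37 -0.79]
turn tool [0.    0.013 0.007]
```

Request:
{"name": "arm_command", "arguments": {"series": [[[0, 0.013, 0.007, -1, 0, -0.8, 0], [0, 0, 0, 0, 0.8, 0, 0], [0, 0, 0, 0, 0, 0, 0]]]}}

```text
time: 7.35
tool_pos: [0.5499, -0.093, 0.0837]
tcp_rot: [2.22, 0.003, -2.222]
wrist_force: [-0.3, 0.0, -0.2]
width: -0.0
```

```bash
python3 - <<'E'
from h import *
from workcell import bot
plan(bot,[.550,-.110,.085],down())
E
```

```text
t 7.35 pos [ 0.5499 -0.093   0.0837] F [-0.34  0.02 -0.19] w -0.0
[[-0.001  0.002 -1.   ]
 [ 0.    -1.    -0.002]
 [-1.    -0.     0.001]]
shift cm tool [-0.13  1.7  -0.01]
turn tool [0.002 0.001 0.   ]
```

Request:
{"name": "arm_command", "arguments": {"series": [[[0, 0, 0, 0, 0.4, 0, 0], [0, 0, 0, 0, 0.4, 0, 0]]]}}

```text
time: 7.55
tool_pos: [0.552, -0.1018, 0.0866]
tcp_rot: [2.225, 0.001, -2.215]
wrist_force: [-0.5, 1.2, 0.1]
width: 0.0
```

Request:
{"name": "arm_command", "arguments": {"series": [[[0, 0, 0, 0, 0.4, 0, 0]]]}}

```text
time: 7.65
tool_pos: [0.5525, -0.1063, 0.0875]
tcp_rot: [2.227, 0.001, -2.214]
wrist_force: [-1.1, 0.1, 0.2]
width: 0.002
```

Request:
{"name": "arm_command", "arguments": {"series": [[[0, 0, 0, 0, 0.4, 0, 0]]]}}

```text
time: 7.75
tool_pos: [0.5527, -0.1108, 0.0879]
tcp_rot: [2.227, 0.001, -2.214]
wrist_force: [-0.6, 0.8, 0.2]
width: -0.002
```

Request:
{"name": "arm_command", "arguments": {"series": [[[0, 0, 0, 0, 0.4, 0, 0]]]}}

```text
time: 7.85
tool_pos: [0.5527, -0.1152, 0.0881]
tcp_rot: [2.228, 0.0, -2.214]
wrist_force: [0.6, 1.1, 0.3]
width: 0.001
```

Request:
{"name": "arm_command", "arguments": {"series": [[[0, 0, 0, 0, 0.4, 0, 0]]]}}

```text
time: 7.95
tool_pos: [0.553, -0.1197, 0.0884]
tcp_rot: [2.229, 0.0, -2.213]
wrist_force: [-1.3, 2.3, 1.5]
width: -0.0
```

Request:
{"name": "arm_command", "arguments": {"series": [[[0, 0, 0, 0, 0.4, 0, 0], [0, 0, 0, 0, 0.4, 0, 0], [0, 0, 0, 0, 0.2, 0, 0]]]}}

```text
time: 8.25
tool_pos: [0.553, -0.1304, 0.0884]
tcp_rot: [-2.229, -0.0, 2.213]
wrist_force: [-0.1, 2.7, 1.1]
width: -0.003
```

```bash
python3 - <<'E'
from h import *
from workcell import bot
plan(bot,[.550,-.132,.085],down())
i=bot.camera_info("wrist")
p,d=bot.read_camera("wrist");np.savez("w4.npz",p=p,d=d,K=i["K"],E=i["extrinsics"]);cv2.imwrite("pics/w4.png",p)
E
```

```text
t 8.25 pos [ 0.553  -0.1304  0.0884] F [-0.1   2.65  1.08] w -0.003
[[ 0.007 -0.    -1.   ]
 [ 0.001 -1.     0.   ]
 [-1.    -0.001 -0.007]]
shift cm tool [0.34 0.16 0.3 ]
turn tool [-0.    -0.007  0.001]
```

View pics/w4.png

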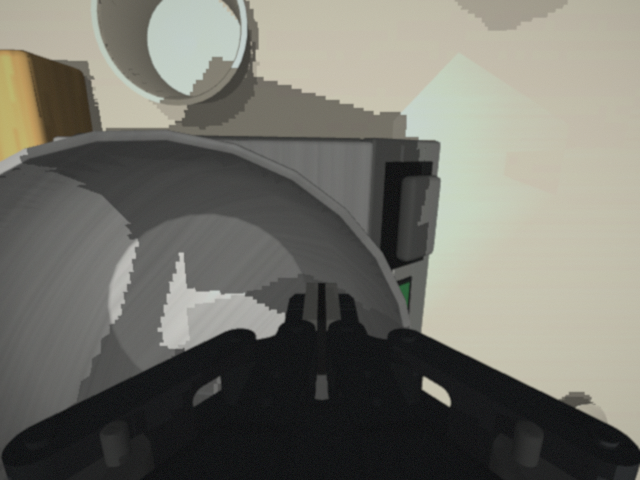

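The rim now overhangs the panel's top edge at (405,310). I'll lift out and measure from above.

Request:
{"name": "arm_command", "arguments": {"series": [[[0, 0, 0, -0.3, -1.5, 0, 0], [0, 0, 0, -2, -1, 0, 0], [0, 0, 0, -5, 0, 0, 0], [0, 0, 0, -5, 0, 0, 0], [0, 0, 0, -5, 0, 0, 0], [0, 0, 0, -4, 2.5, 0, 0], [0, 0, 0, 0, 0, 0, 0]]]}}

```text
time: 9.0
tool_pos: [0.5497, -0.1275, 0.3069]
tcp_rot: [2.22, -0.001, -2.218]
wrist_force: [-0.2, -1.1, 0.2]
width: -0.002
```

```bash
python3 look.py w5
```

```text
t 9.0 pos [ 0.5497 -0.1275  0.3069] F [-0.15 -1.15  0.2 ] w -0.002
[[ 0.001  0.002 -1.   ]
 [-0.003 -1.    -0.002]
 [-1.     0.003 -0.001]]
shift cm tool [ 0.67 -4.76  0.96]
turn tool [ 0.002 -0.001 -0.003]
[  182   143   169   164 21181]
rim [543.4 -75.8] 79.3 0.19 49
rim [543.4 -75.8] 79.3 0.19 49
rim [543.4 -75.8] 79.3 0.19 49
rim [543.4 -75.8] 79.3 0.19 49
```

View pics/w5.png

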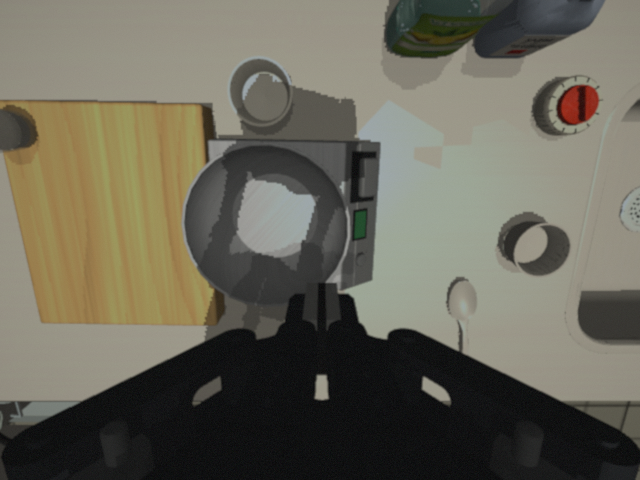

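```bash
python3 - <<'E'
from h import *
for n in ("w3","w5"):
    p,d,K,E=load(n+".npz")
    cv2.imwrite(f"pics/{n}c.png",cv2.convertScaleAbs(cv2.resize(p[115:300,200:400],None,fx=4,fy=3.2,interpolation=cv2.INTER_CUBIC),alpha=1.5))
E
```

```text
(no output)
```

View pics/w5c.png

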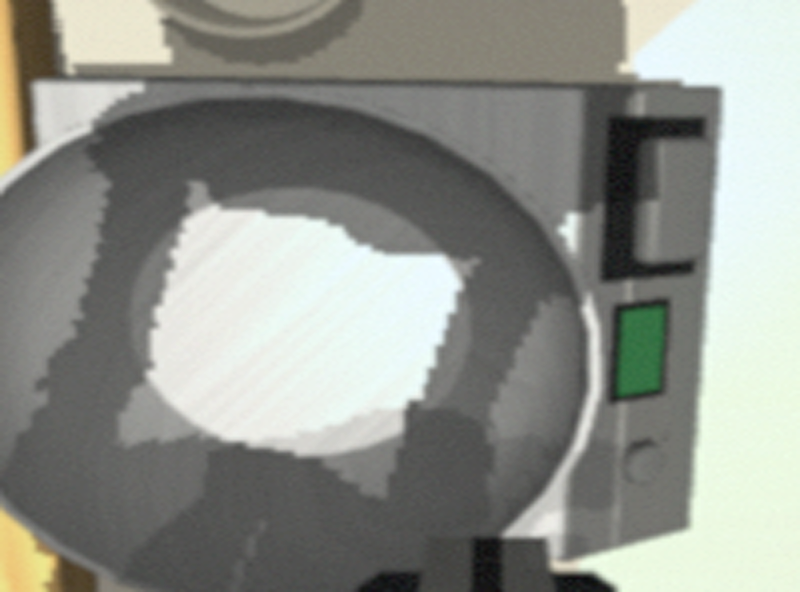

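View pics/w3c.png

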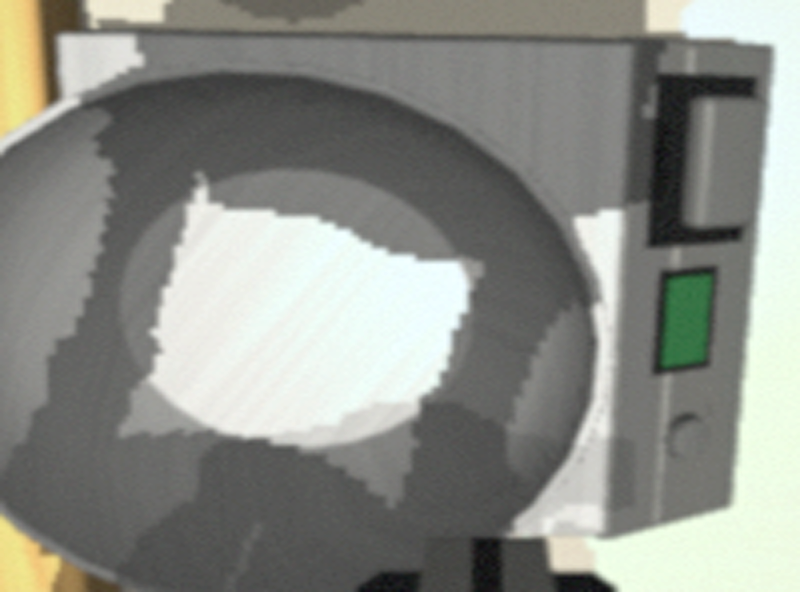

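The pan corners in the w5 crop are at (34,80), (583,88) and (553,562). In w3 they are at (60,35), (636,42) and (603,537).

```bash
python3 - <<'E'
from h import *
for n,cs in (("w5",[(34,80),(583,88),(553,562)]),("w3",[(60,35),(636,42),(603,537)])):
    p,d,K,E=load(n+".npz")
    P=np.array([ray((a+.5)/4-.5+200,(b+.5)/3.2-.5+115,K,E,.045)[:2] for a,b in cs])*1000
    print(n,P.round(1).tolist(),(P[0]+P[2])/2)
E
```

```text
w5 [[626.2, -6.3], [623.8, -154.0], [451.4, -148.3]] [538.80423446 -77.32471342]
w3 [[625.6, -6.6], [624.0, -154.8], [452.5, -151.1]] [539.01469393 -78.84768489]
```

The bowl is about 4.5 mm off centre, mostly in +x. I'll correct it by drawing on the -x wall.

Request:
{"name": "arm_command", "arguments": {"series": [[[0, 0, 0, 2, -2.4, 1.7, 0], [0, 0, 0, 3, -2.4, 1.7, 0], [0, 0, 0, 4, 0, 0, 0], [0, 0, 0, 4, 0, 0, 0], [0, 0, 0, 4, 0, 0, 0], [0, 0, 0, 2, 0, 0, 0], [0, 0, 0, 0, 0, 0, 0]]]}}

```text
time: 9.75
tool_pos: [0.5057, -0.0713, 0.0999]
tcp_rot: [2.207, 0.005, -2.235]
wrist_force: [-1.1, -0.5, -0.6]
width: -0.003
```

```bash
python3 - <<'E'
from h import *
from workcell import bot
plan(bot,[.515,-.078,.088],down())
E
```

```text
t 9.75 pos [ 0.5057 -0.0713  0.0999] F [-1.1  -0.53 -0.65] w -0.003
[[-0.013  0.003 -1.   ]
 [ 0.002 -1.    -0.003]
 [-1.    -0.002  0.013]]
shift cm tool [ 1.18  0.68 -0.94]
turn tool [0.003 0.013 0.002]
```

Request:
{"name": "arm_command", "arguments": {"series": [[[0.003, 0.013, 0.002, 0.6, 0.6, -0.3, 0], [0, 0, 0, 0.5, 0, 0, 0], [0, 0, 0, 0, 0, 0, 0]]]}}

```text
time: 10.05
tool_pos: [0.508, -0.0768, 0.0877]
tcp_rot: [2.221, 0.0, -2.222]
wrist_force: [0.5, 0.2, -0.4]
width: 0.001
```

Request:
{"name": "arm_command", "arguments": {"series": [[[0, 0, 0, 0, 0, 0.4, 0], [0, 0, 0, 0, 0, 0.4, 0]]]}}

```text
time: 10.25
tool_pos: [0.5018, -0.0774, 0.0898]
tcp_rot: [2.225, -0.001, -2.217]
wrist_force: [1.3, 0.1, 0.4]
width: 0.001
```

Request:
{"name": "arm_command", "arguments": {"series": [[[0, 0, 0, 0, 0, 0.3, 0]]]}}

```text
time: 10.35
tool_pos: [0.4991, -0.0775, 0.0907]
tcp_rot: [2.227, -0.001, -2.215]
wrist_force: [-0.1, -0.6, -0.4]
width: -0.004
```

Request:
{"name": "arm_command", "arguments": {"series": [[[0, 0, 0, 0.1, 0, 0.3, 0]]]}}

```text
time: 10.45
tool_pos: [0.4964, -0.0777, 0.0905]
tcp_rot: [2.229, -0.002, -2.213]
wrist_force: [-0.8, 0.7, -0.7]
width: 0.001
```

Request:
{"name": "arm_command", "arguments": {"series": [[[0, 0, 0, 0.1, 0, 0.3, 0]]]}}

```text
time: 10.55
tool_pos: [0.4933, -0.0778, 0.0899]
tcp_rot: [2.229, -0.002, -2.212]
wrist_force: [0.2, -1.0, 0.2]
width: -0.0
```

Request:
{"name": "arm_command", "arguments": {"series": [[[0, 0, 0, 0.1, 0, 0.3, 0]]]}}

```text
time: 10.65
tool_pos: [0.4905, -0.0778, 0.0892]
tcp_rot: [2.231, -0.003, -2.211]
wrist_force: [2.1, -0.3, 1.4]
width: 0.0
```

Request:
{"name": "arm_command", "arguments": {"series": [[[0, 0, 0, 0, 0, 0.3, 0], [0, 0, 0, 0, 0, 0, 0]]]}}

```text
time: 10.85
tool_pos: [0.4876, -0.0779, 0.0895]
tcp_rot: [2.233, -0.003, -2.209]
wrist_force: [-0.2, 0.1, 0.2]
width: -0.001
```

Request:
{"name": "arm_command", "arguments": {"series": [[[0, 0, 0, -0.2, 0, -1.2, 0], [0, 0, 0, -2, 0, -1, 0], [0, 0, 0, -5, 0, 0, 0], [0, 0, 0, -5, 2, -1, 0], [0, 0, 0, -5, 2, -1, 0], [0, 0, 0, -3, 2, -1, 0], [0, 0, 0, 0, 0, 0, 0]]]}}

```text
time: 11.55
tool_pos: [0.5403, -0.1371, 0.2926]
tcp_rot: [2.223, -0.0, -2.216]
wrist_force: [0.7, 0.5, 0.2]
width: 0.001
```

```bash
python3 look.py w6; python3 - <<'E'
from h import *
p,d,K,E=load("w6.npz")
cv2.imwrite(f"pics/w6c.png",cv2.convertScaleAbs(cv2.resize(p[80:330,100:400],None,fx=2.6,fy=2.4,interpolation=cv2.INTER_CUBIC),alpha=1.5))
E
```

```text
t 11.55 pos [ 0.5403 -0.1371  0.2926] F [0.66 0.5  0.19] w 0.001
[[ 0.003  0.002 -1.   ]
 [-0.002 -1.    -0.002]
 [-1.     0.002 -0.003]]
shift cm tool [-0.75 -5.71  0.02]
turn tool [ 0.002 -0.003 -0.002]
[  165   136   177   173 23722]
rim [539.5 -76.4] 79.3 0.26 51
rim [539.5 -76.5] 79.3 0.14 50
rim [539.5 -76.5] 79.3 0.14 50
rim [539.5 -76.5] 79.3 0.14 50
```

View pics/w6c.png

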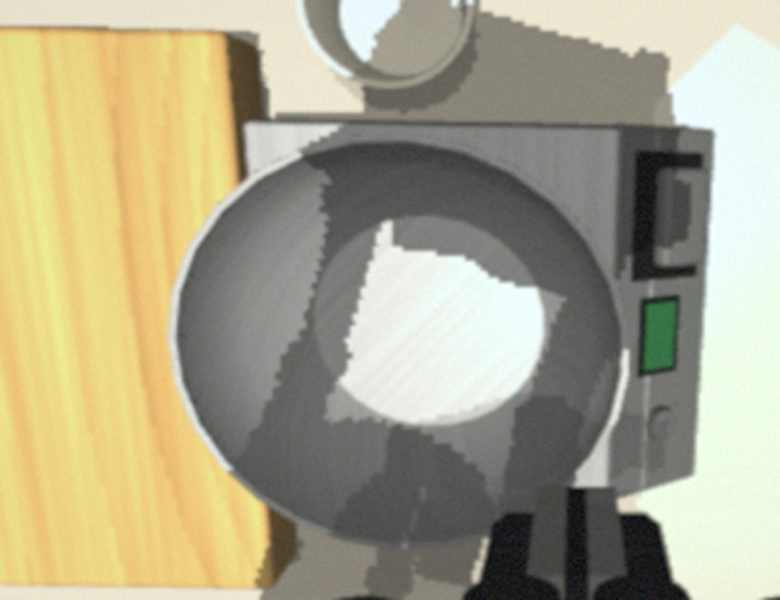

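The bowl is at (539.5, -76.5), about 2 mm from the pan centre. Next is the tare key. First I'll check that there is room beside the bottles.

```bash
cat >> h.py <<'E'
SX=np.array([np.cos(np.radians(89.1)),np.sin(np.radians(89.1)),0]); SY=np.array([-SX[1],SX[0],0]); Z=np.array([0,0,1.])
PC=np.array([.5395,-.0782,0])
NRM=-.6428*SX+.766*Z; UP=.766*SX+.6428*Z
MARK=PC-.097*SX-.048*SY+.0265*Z
def keyR(): return Rn.from_matrix(np.c_[-NRM,-UP,np.cross(-NRM,-UP)])
def kstat(bot,h=None,t=0):
    s,p,R=pose(bot); tip=p+R.apply([.022,0,0]); r=tip-MARK
    print('t',s['time'],'tip n,t,y mm',(np.array([r@NRM,r@UP,r@SY])*1000).round(2),'Fn',round(s['wrist_force']@NRM,2),'Ft',round(s['wrist_force']@UP,2),'F',s['wrist_force'].round(2),'q',s['q'].round(2))
    print('turn',(R.inv()*keyR()).as_rotvec().round(3))
    if h is not None: print('shift',(R.inv().apply(MARK+NRM*(h+.022)+UP*t-p)*100).round(2))
E
python3 - <<'E'
from h import *
from workcell import bot
print(MARK)
for n in("scene0","side0"):
    p,d,K,E=load(n+".npz");W=cloud(d,K,E)
    for z in (.05,.1,.15,.2):
        m=(abs(W[...,2]-z)<.02)&(W[...,0]>.6)&(W[...,0]<.79)&(W[...,1]<-.1)&(W[...,1]>-.45)
        Q=W[m]; print(n,z,len(Q),np.percentile(Q,2,0).round(3) if len(Q)>5 else '',np.percentile(Q,98,0).round(3) if len(Q)>5 else '')
kstat(bot,.14)
E
```

```text
[ 0.58597047 -0.17594198  0.0265    ]
scene0 0.05 559 [ 0.602 -0.417  0.03 ] [ 0.749 -0.106  0.069]
scene0 0.1 391 [ 0.709 -0.353  0.081] [ 0.754 -0.203  0.119]
scene0 0.15 287 [ 0.714 -0.339  0.131] [ 0.751 -0.203  0.169]
scene0 0.2 116 [ 0.72  -0.252  0.181] [ 0.751 -0.22   0.218]
side0 0.05 755 [ 0.602 -0.426  0.031] [ 0.758 -0.106  0.068]
side0 0.1 605 [ 0.715 -0.365  0.081] [ 0.762 -0.243  0.119]
side0 0.15 469 [ 0.718 -0.346  0.131] [ 0.758 -0.235  0.169]
side0 0.2 210 [ 0.724 -0.26   0.181] [ 0.755 -0.234  0.218]
t 11.6 tip n,t,y mm [159.92 185.59  47.58] Fn 0.2 Ft 0.06 F [ 0.37 -0.09  0.19] q [-0.29  0.02  1.82 -0.    1.31  1.28]
turn [ 0.017  0.006 -0.698]
shift [13.97 14.43 -4.51]
```

Request:
{"name": "arm_command", "arguments": {"series": [[[0, 0, 0, 1.5, 3.5, -1.1, 0], [0, 0, 0, 1.5, 3.5, -1.1, 0], [0, 0, 0, 1.5, 3.5, -1.1, 0], [0, 0, 0, 1.5, 3.5, -1.1, 0], [0, 0, -0.14, 0, 0, 0, 0], [0, 0, -0.14, 0, 0, 0, 0], [0, 0, -0.14, 0, 0, 0, 0]]]}}

```text
time: 12.3
tool_pos: [0.5828, -0.2682, 0.2167]
tcp_rot: [-1.963, -0.459, 1.992]
wrist_force: [-0.9, 0.4, -1.4]
width: -0.001
```

```bash
python3 - <<'E'
from h import *
from workcell import bot
kstat(bot,.10)
p,d=bot.read_camera("side");cv2.imwrite("pics/s7.png",p)
E
```

```text
t 12.3 tip n,t,y mm [183.75  46.06   2.26] Fn -1.33 Ft -0.56 F [-0.92  0.45 -1.38] q [-0.64  0.39  1.57  0.34  1.48  0.83]
turn [ 0.018  0.025 -0.252]
shift [ 9.32  2.93 -0.33]
```

View pics/s7.png

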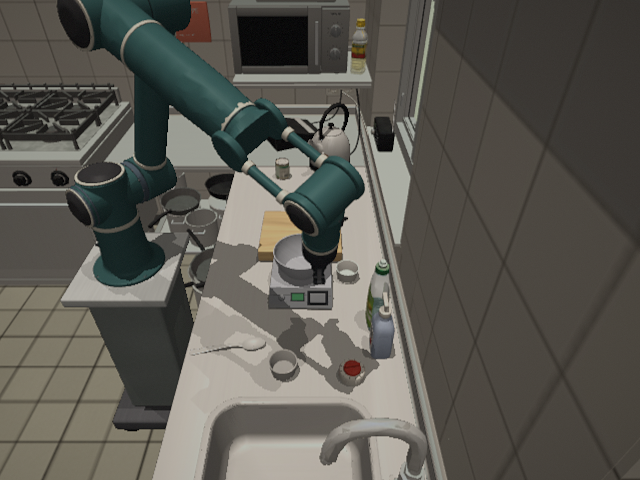

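The arm is clear of the bottles at (380,310) and of the tap. I'll finish the tilt.

Request:
{"name": "arm_command", "arguments": {"series": [[[0.009, 0.012, -0.126, 0, 0, 0, 0], [0.009, 0.012, -0.126, 0, 0, 0, 0], [0, 0, 0, 0, 0, 0, 0]]]}}

```text
time: 12.65
tool_pos: [0.5794, -0.2686, 0.2054]
tcp_rot: [-1.788, -0.648, 1.804]
wrist_force: [-0.1, -0.1, -0.7]
width: -0.001
```

```bash
python3 - <<'E'
from h import *
from workcell import bot
kstat(bot,.05)
i=bot.camera_info("wrist")
p,d=bot.read_camera("wrist");np.savez("w8.npz",p=p,d=d,K=i["K"],E=i["extrinsics"]);cv2.imwrite("pics/w8.png",p)
E
```

```text
t 12.65 tip n,t,y mm [174.61  44.37   5.36] Fn -0.47 Ft -0.47 F [-0.12 -0.06 -0.66] q [-0.73  0.5   1.53  0.51  1.63  0.76]
turn [-0.015  0.01   0.018]
shift [12.37  4.62 -0.7 ]
```

View pics/w8.png

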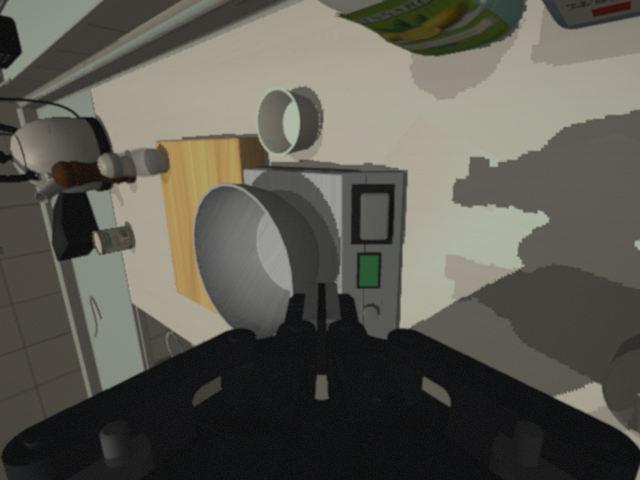

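This view looks along the panel's normal. The key face is at cols 361–391 and rows 191–238, the bezel at 351–394 and 184–244, and the display at (369,270). I'll measure the key face in panel coordinates.

```bash
python3 - <<'E'
from h import *
p,d,K,E=load("w8.npz");W=cloud(d,K,E)
r=W-MARK; n=r@NRM*1000;t=r@UP*1000;y=r@SY*1000
m=np.zeros((480,640),bool);m[180:250,345:402]=1
k=m&(n>6)&(n<25);print('key n',np.percentile(n[k],[2,25,50,75,98]).round(1),'t',np.percentile(t[k],[1,99]).round(1),'y',np.percentile(y[k],[1,99]).round(1),k.sum())
g=(n>-4)&(n<4)&(abs(t)<28)&(abs(y)<40);print('panel n',np.median(n[g]))
for v in (200,215,230): print([(u,n[v,u].round(1),t[v,u].round(1)) for u in range(346,402,5)])
E
```

```text
key n [ 8.6 10.7 11.3 11.9 12.9] t [-14.4  10.9] y [-21.3  21.2] 1326
panel n 0.030015421946312976
[(346, np.float64(0.2), np.float64(24.0)), (351, np.float64(0.7), np.float64(19.4)), (356, np.float64(1.0), np.float64(14.8)), (361, np.float64(8.0), np.float64(10.8)), (366, np.float64(10.7), np.float64(6.6)), (371, np.float64(11.2), np.float64(2.1)), (376, np.float64(11.2), np.float64(-2.3)), (381, np.float64(11.4), np.float64(-6.8)), (386, np.float64(11.0), np.float64(-11.3)), (391, np.float64(1.2), np.float64(-17.6)), (396, np.float64(0.0), np.float64(-22.5)), (401, np.float64(-0.0), np.float64(-27.1))]
[(346, np.float64(-1.7), np.float64(23.8)), (351, np.float64(0.7), np.float64(19.3)), (356, np.float64(1.2), np.float64(14.6)), (361, np.float64(10.9), np.float64(10.9)), (366, np.float64(11.1), np.float64(6.3)), (371, np.float64(12.5), np.float64(2.0)), (376, np.float64(11.2), np.float64(-2.7)), (381, np.float64(9.8), np.float64(-7.5)), (386, np.float64(11.6), np.float64(-11.7)), (391, np.float64(0.6), np.float64(-18.3)), (396, np.float64(0.3), np.float64(-23.0)), (401, np.float64(0.4), np.float64(-27.7))]
[(346, np.float64(-0.4), np.float64(23.8)), (351, np.float64(1.6), np.float64(19.2)), (356, np.float64(-1.1), np.float64(14.2)), (361, np.float64(9.5), np.float64(10.5)), (366, np.float64(10.7), np.float64(6.0)), (371, np.float64(11.5), np.float64(1.5)), (376, np.float64(12.0), np.float64(-3.0)), (381, np.float64(11.3), np.float64(-7.7)), (386, np.float64(10.1), np.float64(-12.5)), (391, np.float64(0.4), np.float64(-18.9)), (396, np.float64(-1.1), np.float64(-24.0)), (401, np.float64(-1.7), np.float64(-28.8))]
```

The key's face stands about 11.3 mm out, centred 1.7 mm down-slope and 0 along y. Now I'll line up and come in along the normal.

Request:
{"name": "arm_command", "arguments": {"series": [[[-0.015, 0.01, 0.018, 1, 2.4, -0.35, 0], [0, 0, 0, 2, 2.4, -0.35, 0], [0, 0, 0, 3, 0, 0, 0], [0, 0, 0, 3, 0, 0, 0], [0, 0, 0, 2, 0, 0, 0], [0, 0, 0, 0, 0, 0, 0]]]}}

```text
time: 13.3
tool_pos: [0.5892, -0.2273, 0.089]
tcp_rot: [-1.837, -0.637, 1.831]
wrist_force: [-0.4, 0.0, 0.5]
width: -0.004
```

```bash
python3 - <<'E'
from h import *
from workcell import bot
kstat(bot,.018,-.0015)
E
```

```text
t 13.3 tip n,t,y mm [58.86  0.26 -3.89] Fn 0.39 Ft 0.37 F [-0.39  0.04  0.54] q [-0.67  0.57  1.65  0.52  1.41  0.69]
turn [ 0.011  0.006 -0.028]
shift [4.09 0.12 0.38]
```

Request:
{"name": "arm_command", "arguments": {"series": [[[0.011, 0.006, -0.028, 1.6, 0.1, 0.35, 0], [0, 0, 0, 1.4, 0, 0, 0], [0, 0, 0, 0.4, 0, 0, 0], [0, 0, 0, 0, 0, 0, 0], [0, 0, 0, 0, 0, 0, 0]]]}}

```text
time: 13.8
tool_pos: [0.5877, -0.2047, 0.0636]
tcp_rot: [-1.825, -0.645, 1.809]
wrist_force: [-0.6, 0.3, 0.5]
width: 0.003
```

```bash
python3 - <<'E'
from h import *
from workcell import bot
kstat(bot,.018,-.0015)
E
```

```text
t 13.8 tip n,t,y mm [24.9   1.73 -2.26] Fn 0.15 Ft 0.55 F [-0.57  0.33  0.47] q [-0.65  0.58  1.69  0.55  1.36  0.68]
turn [ 0.005 -0.001 -0.006]
shift [0.69 0.33 0.22]
```

Request:
{"name": "arm_command", "arguments": {"series": [[[0.005, 0, -0.006, 0.5, 0.3, 0.2, 0], [0, 0, 0, 0, 0, 0, 0]]]}}

```text
time: 14.0
tool_pos: [0.5863, -0.2051, 0.0583]
tcp_rot: [-1.82, -0.644, 1.804]
wrist_force: [0.4, 0.3, -0.7]
width: 0.001
```

```bash
python3 - <<'E'
from h import *
from workcell import bot
kstat(bot,.010,-.0015)
E
```

```text
t 14.0 tip n,t,y mm [21.1  -1.87 -0.88] Fn -0.7 Ft -0.25 F [ 0.37  0.26 -0.7 ] q [-0.65  0.59  1.69  0.56  1.36  0.67]
turn [ 0.    -0.003 -0.001]
shift [ 1.11 -0.04  0.08]
```

Request:
{"name": "arm_command", "arguments": {"series": [[[0, 0, 0, 0.4, 0, 0, 0], [0, 0, 0, 0.2, 0, 0, 0], [0, 0, 0, 0, 0, 0, 0]]]}}

```text
time: 14.3
tool_pos: [0.5867, -0.2021, 0.0537]
tcp_rot: [-1.822, -0.642, 1.802]
wrist_force: [-0.4, -0.0, 0.8]
width: -0.001
```

Request:
{"name": "arm_command", "arguments": {"series": [[[0, 0, 0, 0.15, 0, 0, 0], [0, 0, 0, 0, 0, 0, 0]]]}}

```text
time: 14.5
tool_pos: [0.5868, -0.2011, 0.0524]
tcp_rot: [-1.822, -0.642, 1.802]
wrist_force: [-0.4, -0.0, 0.2]
width: -0.001
```

Request:
{"name": "arm_command", "arguments": {"series": [[[0, 0, 0, 0.15, 0, 0, 0], [0, 0, 0, 0, 0, 0, 0]]]}}

```text
time: 14.7
tool_pos: [0.5869, -0.2, 0.0512]
tcp_rot: [-1.822, -0.642, 1.802]
wrist_force: [-0.4, 0.1, -0.0]
width: -0.003
```

Request:
{"name": "arm_command", "arguments": {"series": [[[0, 0, 0, 0.1, 0, 0, 0], [0, 0, 0, 0, 0, 0, 0]]]}}

```text
time: 14.9
tool_pos: [0.587, -0.1995, 0.0506]
tcp_rot: [-1.823, -0.642, 1.802]
wrist_force: [-0.3, -1.2, 0.5]
width: -0.0
```

Request:
{"name": "arm_command", "arguments": {"series": [[[0, 0, 0, 0.1, 0, 0, 0], [0, 0, 0, 0, 0, 0, 0]]]}}

```text
time: 15.1
tool_pos: [0.5871, -0.1991, 0.0502]
tcp_rot: [-1.823, -0.642, 1.803]
wrist_force: [-0.8, -0.4, 1.4]
width: 0.001
```

Request:
{"name": "arm_command", "arguments": {"series": [[[0, 0, 0, 0.1, 0, 0, 0], [0, 0, 0, 0, 0, 0, 0]]]}}

```text
time: 15.3
tool_pos: [0.5871, -0.1987, 0.0497]
tcp_rot: [-1.823, -0.642, 1.803]
wrist_force: [-0.8, -1.0, 1.4]
width: -0.003
```

Contact is at n≈11.6 mm, agreeing with the 11.3 seen by camera. Now I'll press to about 5 mm.

Request:
{"name": "arm_command", "arguments": {"series": [[[0, 0, 0, 0.2, 0, 0, 0], [0, 0, 0, 0.1, 0, 0, 0]]]}}

```text
time: 15.5
tool_pos: [0.5872, -0.1973, 0.048]
tcp_rot: [-1.824, -0.642, 1.803]
wrist_force: [-3.2, -3.5, 4.2]
width: 0.003
```

Request:
{"name": "arm_command", "arguments": {"series": [[[0, 0, 0, 0.15, 0, 0, 0]]]}}

```text
time: 15.6
tool_pos: [0.5873, -0.1966, 0.0472]
tcp_rot: [-1.825, -0.642, 1.803]
wrist_force: [-3.3, -3.2, 5.3]
width: 0.001
```

```bash
python3 - <<'E'
from h import *
from workcell import bot
kstat(bot,.0065,-.0015)
E
```

```text
t 15.6 tip n,t,y mm [ 7.17 -2.57 -1.74] Fn 6.13 Ft 0.89 F [-3.3  -3.2   5.27] q [-0.64  0.6   1.7   0.57  1.33  0.67]
turn [ 0.001 -0.006 -0.003]
shift [ 0.07 -0.1   0.16]
```

Travel is about 4.5–5 mm, with a normal force of 6.1 N. Holding here.

Request:
{"name": "arm_command", "arguments": {"series": [[[0, 0, 0, 0.02, 0, 0, 0], [0, 0, 0, 0.02, 0, 0, 0]]]}}

```text
time: 15.8
tool_pos: [0.5872, -0.1968, 0.0475]
tcp_rot: [-1.825, -0.642, 1.803]
wrist_force: [-2.2, -3.0, 3.9]
width: -0.001
```

Request:
{"name": "arm_command", "arguments": {"series": [[[0, 0, 0, 0.02, 0, 0, 0], [0, 0, 0, 0.02, 0, 0, 0]]]}}

```text
time: 16.0
tool_pos: [0.5872, -0.1968, 0.0475]
tcp_rot: [-1.826, -0.642, 1.803]
wrist_force: [-1.8, -2.8, 5.6]
width: 0.001
```

Request:
{"name": "arm_command", "arguments": {"series": [[[0, 0, 0, 0.02, 0, 0, 0], [0, 0, 0, 0.02, 0, 0, 0]]]}}

```text
time: 16.2
tool_pos: [0.5872, -0.1966, 0.0473]
tcp_rot: [-1.826, -0.642, 1.803]
wrist_force: [-2.1, -3.0, 4.4]
width: -0.001
```

Request:
{"name": "arm_command", "arguments": {"series": [[[0, 0, 0, 0.02, 0, 0, 0], [0, 0, 0, 0.02, 0, 0, 0], [0, 0, 0, 0.02, 0, 0, 0], [0, 0, 0, 0.02, 0, 0, 0]]]}}

```text
time: 16.6
tool_pos: [0.5873, -0.1963, 0.0469]
tcp_rot: [-1.826, -0.642, 1.803]
wrist_force: [-1.7, -2.4, 4.6]
width: -0.001
```

Request:
{"name": "arm_command", "arguments": {"series": [[[0, 0, 0, 0.02, 0, 0, 0], [0, 0, 0, 0.01, 0, 0, 0], [0, 0, 0, 0.02, 0, 0, 0], [0, 0, 0, 0.01, 0, 0, 0]]]}}

```text
time: 17.0
tool_pos: [0.5872, -0.1963, 0.0469]
tcp_rot: [-1.826, -0.642, 1.803]
wrist_force: [-2.7, -4.3, 5.3]
width: 0.003
```

Request:
{"name": "arm_command", "arguments": {"series": [[[0, 0, 0, 0.02, 0, 0, 0], [0, 0, 0, 0.01, 0, 0, 0], [0, 0, 0, 0.02, 0, 0, 0], [0, 0, 0, 0.01, 0, 0, 0]]]}}

```text
time: 17.4
tool_pos: [0.5873, -0.1963, 0.0469]
tcp_rot: [-1.827, -0.642, 1.803]
wrist_force: [-2.5, -3.6, 5.2]
width: 0.005
```

I held it for 1.9 s at 4.4–5 mm, 5–6.8 N. Now I'll release straight back along the normal.

Request:
{"name": "arm_command", "arguments": {"series": [[[0, 0, 0, -0.5, 0, 0, 0], [0, 0, 0, -1.5, 0, 0, 0], [0, 0, 0, -4, 0, 0, 0], [0, 0, 0, -5, 0, 0, 0], [0, 0, 0, -5, 0, 0, 0], [0, 0, 0, 0, 0, 0, 0]]]}}

```text
time: 18.0
tool_pos: [0.5841, -0.2996, 0.1714]
tcp_rot: [-1.819, -0.644, 1.806]
wrist_force: [0.6, -1.4, 0.8]
width: 0.001
```

```bash
python3 look.py w9; python3 - <<'E'
from h import *
p,d,K,E=load("w9.npz");W=cloud(d,K,E)
r=W-MARK; n=r@NRM*1000;t=r@UP*1000;y=r@SY*1000
k=(n>6)&(n<25)&(abs(t)<17)&(abs(y)<24);print('key n',np.percentile(n[k],[2,25,50,75,98]).round(1),k.sum())
from workcell import bot
p,d=bot.read_camera("side");cv2.imwrite("pics/s9.png",p)
p,d=bot.read_camera("scene");cv2.imwrite("pics/sc9.png",p)
E
```

```text
t 18.0 pos [ 0.5841 -0.2996  0.1714] F [ 0.62 -1.4   0.8 ] w 0.001
[[ 0.011 -0.012 -1.   ]
 [ 0.642 -0.766  0.017]
 [-0.766 -0.642 -0.001]]
shift cm tool [  4.2  -25.04   4.76]
turn tool [-0.015 -0.007  0.698]
[  144   191   127   157 14696]
rim [ 542.1 -104.5] 95.8 10.7 41
rim [ 542.5 -105.8] 98.1 8.64 36
rim [ 540.5 -107.1] 99.9 7.62 33
rim [ 539.4 -108. ] 101.9 6.25 29
key n [ 8.2 10.7 11.3 11.8 12.8] 1355
```

View pics/w9.png

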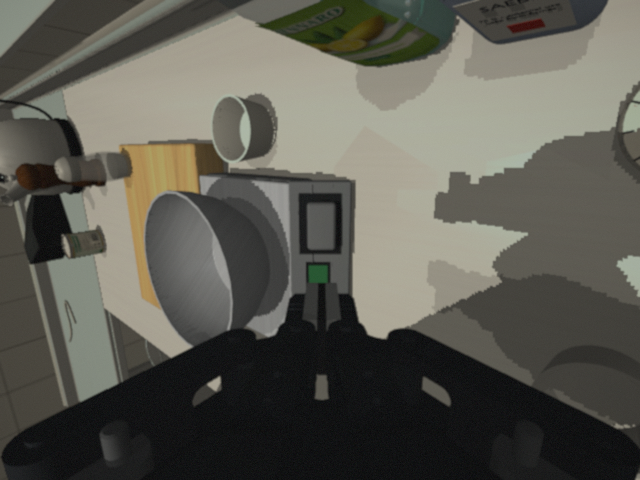

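View pics/s9.png

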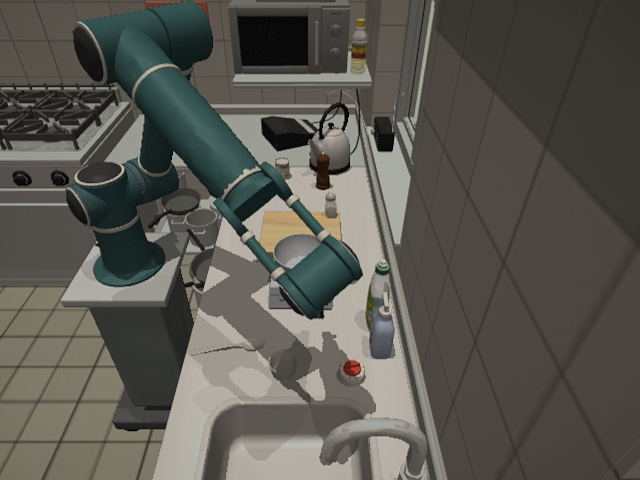

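View pics/sc9.png

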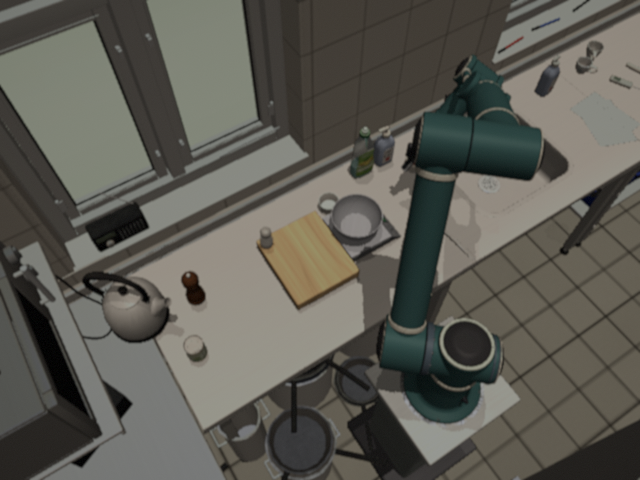

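The key is back out at n=11.3. The bowl sits on the pan at (356,220) in the scene view, and nothing else has moved. I'll take one last numeric check of the bowl, then hand in.

```bash
python3 - <<'E'
from h import *
from workcell import bot
i=bot.camera_info("scene");p,d=bot.read_camera("scene");K,E=i["K"],i["extrinsics"];W=cloud(d,K,E)
c=np.array([.54,-.077])
m=((W[...,2]>.052)&(W[...,2]<.125)&(np.hypot(W[...,0]-c[0],W[...,1]-c[1])<.088)).astype(np.uint8)|((np.hypot(W[...,0]-c[0],W[...,1]-c[1])<.04)).astype(np.uint8)
cn=max(cv2.findContours(m,cv2.RETR_EXTERNAL,cv2.CHAIN_APPROX_NONE)[0],key=len)[:,0]
Q=np.array([ray(a,b,K,E,.115)[:2] for a,b in cn])*1000
cd=c-E[:2,3];cd/=np.linalg.norm(cd);o=c*1000
for _ in range(4):
    k=(Q-o)@cd>-10;A=np.c_[2*Q[k],np.ones(k.sum())];s=np.linalg.lstsq(A,(Q[k]**2).sum(1),rcond=None)[0];o=s[:2]
print(o,np.sqrt(s[2]+o@o),'bias-corrected',o+[2.3,-1.6]); s=bot.read_state();print(s['time'],s['wrist_force'],s['joint_vel'].round(3))
E
```

```text
[537.23565242 -74.36581194] 78.38887027573632 bias-corrected [539.53565242 -75.96581194]
18.2 [-0.23384551 -1.26264927 -0.97328045] [ 0.01   0.011  0.022  0.    -0.001  0.   ]
```

The bowl hasn't moved: (539.5, -76.0) mm against a pan centre of about (539.4, -78). Handing in.

```bash
python3 -c "
from workcell import bot
print(bot.finish_job())"
```

```text
the job is handed in; nothing more can be done
None
```

The bowl now stands empty on the middle of the pan and the tare key has been pressed and let go. I handed the job in at about 18 s, with the arm clear of everything.

- **Bowl:** I drew it off the block with shut fingers against its inner wall, never lifting it. The first two pulls left it about 13 mm and then 4.5 mm off, so I corrected it with a third. In the last overhead view it stood about 2 mm from the pan's centre. A scene-camera check after the key press found it unmoved.
- **Tare key:** The fingers met the key's face about 11.6 mm out from the panel, agreeing with the 11.3 mm the camera showed. I came in along the panel's normal, pressed about 4.3–5 mm at 5–7 N, held it for about 1.9 s and backed straight out. The key then stood at 11.3 mm again.
- **Other things:** The gripper never went near the power key, and the bystanders looked unmoved in the last pictures.
- **Disagreements:**
  - The uncorrected side and scene cameras differed from the wrist camera by up to about 7 mm, so I relied on the wrist camera.
  - The last wrist picture was too slanted to fit the bowl's rim, so the final check used the scene camera with its offset corrected.
  - The wrist force readings were noisy by about 1 N.

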